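# Stack and latch a measuring cell

### The job

Assemble the measuring cell on the sloping bed: lay the thin spacer plate flat on the bed between its end blocks, just above the two lower pins, let go of it, and press down firmly on its face with the fingertips to feel that it lies flat. Then lay the thick cover plate squarely on top of it, let go, and press that down firmly in the same way. Finally swing the turnbutton across the cover to secure the stack, leaving the other things on the table where they are.

Things in the scene. Friction and masses are not known exactly. Their poses are not given: they have to be found in the camera images.
- bed: Sloping bed of the fixed cell holder, tilted 30 degrees, its face looking up and back towards the robot. Origin: centre of its flat aluminium top, 85 mm above the table. Axes: x up the slope (away from the robot), y along the bed to the left, z out of the face. The top is 30 (x) by 92 mm (y), so a plate overhangs it by 10 mm on both x sides, with 20 mm free depth below for fingertips.
- pin_a (a point): Tip centre of one of two steel pins, 10 mm diameter, parallel to the bed's z, below the plates on the slope: at bed x -32.5, y -36 mm, 17 mm above the bed's top. A plate centred on the bed clears the pins by 2.5 mm; a finger fits between them.
- pin_b (a point): Tip centre of the other pin, bed x -32.5, y +36 mm.
- block_a (a point): End block: middle of the upper edge of its inner face, bed y -49 mm, 15 mm above the bed's top; 24 mm wide in x. A plate centred on the bed clears it by 3 mm. A black stub sticks out beyond it, below the bed's top, to y -91 mm.
- block_b (a point): Opposite end block, carrying the turnbutton: middle of the upper edge of its inner face, bed y +49 mm, 26 mm above the bed's top, level with the finished stack.
- spacer: Thin spacer plate, white plastic, 50 mm (own x) by 92 mm (own y) by 10 mm thick, one large dark ring (38 mm) flush in its top. Loose, 45 to 90 g. Origin: centre of its underside, z up. Starts level on a grey rest block, underside 15 mm above the table. Grip it across the 50 mm. In place, its origin is at the bed's and its axes agree with the bed's (a half turn in yaw is as good).
- cover: Thick cover plate, same white plastic, 50 mm (own x) by 92 mm (own y) by 16 mm thick, with two small round ports (16 mm) flush in its top, 30 mm either side of the middle. Loose, 65 to 135 g. Origin: centre of its underside, z up. It starts level on the other grey rest block, underside 15 mm above the table. In place it lies on the spacer, its origin 10 mm out from the bed's origin along the bed's z.
- rest_a: Grey rest block, fixed, 30 mm (own x) by 60 mm (own y) by 15 mm high, under the spacer at the start, long sides alike, so the plate overhangs it by 10 mm on both x sides. Origin: centre of its underside.
- rest_b: The other grey rest block, same size, under the cover at the start. Origin: centre of its underside.
- turnbutton (a joint): Angle (rad) of the turnbutton, a steel bar 14 mm wide reaching 54 mm from an axis parallel to the bed's z at bed x 0, y +57.5 mm; bar top 35 mm above the bed's top. 0: points down the slope (bed -x), clear of the plates; 1.57: along bed -y, across the cover; positive is counter-clockwise from above. Starts between -0.7 and 0, stops at -0.9 and 1.65, stays where left.
- turn_knob (a point): Middle of the turnbutton's upright black knob: 12 mm diameter, 22 mm tall, 42 mm from the turning axis, its axis parallel to the bed's z. This point is 46 mm above the bed's top (along the bed's z), the knob's end 57 mm. Pushed sideways with about 1 N it moves.
- nut_a: Bystander: steel thumb nut, 26 mm diameter, 18 mm high. Origin: centre of its underside.
- nut_b: Bystander: another such thumb nut.
- driver: Bystander: screwdriver lying on the table, 150 mm long. Origin: under its middle.
- vial: Bystander: small amber vial, 28 mm diameter, 50 mm high. Origin: centre of its underside.
- beaker: Bystander: glass beaker, 64 mm diameter, 85 mm high. Origin: centre of its underside.
- reagent: Bystander: white bottle, 60 mm diameter, 110 mm high. Origin: centre of its underside.
- jar: Bystander: white jar, 52 mm diameter, 60 mm high. Origin: centre of its underside.

How it is judged:
By the outcome, as a careful person would: the job done as asked, in the order asked, and still so for the second after the job is handed in, with the robot touching nothing.
It also fails if it takes over 72 s, if anything falls off the work surface, if the arm or the gripper's body presses on something with over 40 N, if the wrist force passes 120 N, or if a joint passes its speed limit or range.

### The arm

A 6-joint arm with a two-finger parallel gripper is mounted at the origin on the work surface. World frame = base frame: x ahead of the robot, y to its left, z up, the work surface at z = 0. Lengths are in m, angles in rad, forces in N, time in s.
With the tool pointing down it reaches from about 0.25 to 0.725 m from the base axis. Payload 4 kg.
Tool frame: the origin (TCP) lies midway between the tips of the shut fingers; the grasp point (between the pads) lies 19 mm behind it; y points along the fingers, x is the direction in which the jaws open and shut, and the axes are right-handed (so a half turn about y gives the same grasp; the last joint's range is limited). The gripper opens to 85 mm and grips with 20 to 120 N. Pads are 22 mm wide; open, the fingers measure 114 mm over their backs; the gripper's body (76 mm by 85 mm) begins 54 mm behind the grasp point. The pads swing forward as they close: fully open they stand 13 mm farther back than shut.
Start: joints at [-1.156, 0.241, 0.005, 1.335, 0, 1.571], TCP at [0.202, -0.458, 0.204] pointing down, gripper open.
Joint ranges: [-2.72, 2.72], [-1.05, 1.87], [-1.09, 1.28], [-1.99, 2.15], [-1.42, 1.44], [-3.14, 3.14]. Speed limits (rad/s): [2.79, 2.79, 3.14, 3.14, 3.14, 3.14].

### API

Orientations are given as a unit quaternion [x, y, z, w].
In Python, from workcell import bot gives the robot as it stands. The module is installed in compiled form; this text tells all that it offers.
- The arm moves only by the shell command python3 -m inch 'ROWS'. ROWS is text: rows parted by semicolons, each of 7 numbers parted by spaces: the turn, a rotation vector about the tool's x, y, z in degrees, then the shift along the tool's x, y, z in mm, then the closure, from 0 (fully open) to 1 (shut). In form: ax ay az dx dy dz fingers; .... A call has 1 to 12 rows; each row shifts and turns the commanded pose from where the row before left it, along the tool's axes as they then stand; what a row does not reach is not made up. A row lasts 1/8 s, in which the tool goes at most 62.5 mm and 10.7 degrees, less where a joint would pass 70% of its speed; a pose out of reach is approached as far as the arm can. A call with a gripper value outside its range is refused whole. The fingers move at their own pace and stop on an object; the grip force is fixed at half the most. Time passes only in rows, so rows that do not move let the fingers close. It gives the time, the measured TCP pose, the force and the opening at its end, in the units of the state.
- bot.get_obs(): the state, without advancing time (a new reading comes with each control period).
- bot.camera(name): name is "side" or "top" or "wrist"; returns a dict with "color" (420x560x3 uint8, blue, green, red), "fx", "fy", "cx", "cy" (pixels), "extrinsics" (4x4, takes a point from world to camera coordinates). Camera axes: x right, y up, looking along -z (the intrinsics and any distortion apply to the point x, -y, -z); pixel columns grow to the right and rows downward; lengths in m; the calibration is good to about 2 mm. A picture is of the moment at which its call begins. There is no depth.
- bot.job_done(): hands the job in, once; it reports no verdict.
Trained networks look in the newest picture that a camera, given by its name, has taken for a name from the list of things; names that differ only in an ending like _2 or _b are one class to them, and where a whole thing is asked for, a point or a joint stands for the part that bears it (a point fixed in the world has none). Each returns a list of dicts, best first, with "conf" (0 to 1); they miss things now and then, are a little off and sometimes report something else, mostly with a low value. They report only what shows in the picture. A call takes as long as a camera call.
- bot.look_for(name, camera): "extent" ([left, top, right, bottom] in pixels, round what is visible of it).
- bot.cut_out(name, camera): "region" (420x560 bool, what is visible of it) and "extent" ([left, top, right, bottom] in pixels, round what is visible of it).
- bot.spot_point(name, camera): "point" ([column, row] in pixels: a listed point, or the origin of a listed thing).
The state is a dict: "clock": time; "joint_pos": joint angles; "joint_vel": joint speeds; "tau": joint torques, N m; "eef_pos": TCP position; "tool_rot": TCP orientation; "ft_force": force on the tool from outside, world axes, zero at the start; "ft_torque": the same for the moment, N m; "grip_width": finger opening in m.
Only numpy, scipy, OpenCV 4.12 (cv2) and the standard library are available. Lean on these libraries where they do the work, as an engineer would, in place of code of your own. Each camera call takes 0.05 s, during which the arm holds its last target.

## Working session

There is one attempt and no reset: what is moved stays moved. The work goes in short steps, Python scripts to look and compute and a shell command to move; the robot and the scene stay as the last step left them, time stands still between calls to the robot, and variables do not carry over. Pictures are saved under pics/ and viewed, and the job is handed in when it is done.

```bash
mkdir -p pics; ls; python3 - <<'E'
from workcell import bot
import cv2, numpy as np
o=bot.get_obs()
for k,v in o.items(): print(k,np.round(v,4))
for n in ["side","top","wrist"]:
    c=bot.camera(n); cv2.imwrite(f"pics/{n}0.png",c["color"]); print(n,c["fx"],c["fy"],c["cx"],c["cy"],[k for k in c]); print(np.round(c["extrinsics"],3))
E
```

```text
pics
clock 0.0
joint_pos [-1.156   0.2414  0.0037  1.3352  0.      1.5708]
joint_vel [ 0.002   0.0009  0.0006 -0.0003  0.0004 -0.0011]
tau [-1.10000e-03 -3.72310e+01  2.52413e+01  1.69000e-02 -1.00000e-04
 -0.00000e+00]
eef_pos [ 0.2012 -0.457   0.2027]
tool_rot [-0.5918  0.3869 -0.3857  0.5926]
ft_force [0.0194 0.2616 0.8797]
ft_torque [ 0.017  -0.0091  0.0166]
grip_width 0.0854
side 381.3692288209879 381.3692288209879 279.4241935687639 209.19055936961075 ['color', 'fx', 'fy', 'cx', 'cy', 'extrinsics']
[[ 0.895 -0.445 -0.021 -0.496]
 [ 0.323  0.615  0.719 -0.26 ]
 [-0.307 -0.651  0.695 -0.772]
 [ 0.     0.     0.     1.   ]]
top 387.849627222037 387.849627222037 278.0653843980248 213.62400677772973 ['color', 'fx', 'fy', 'cx', 'cy', 'extrinsics']
[[ 0.013 -1.     0.011 -0.03 ]
 [ 0.983  0.015  0.185 -0.556]
 [-0.185  0.008  0.983 -0.997]
 [ 0.     0.     0.     1.   ]]
wrist 353.8200236706892 353.8200236706892 281.172009549767 206.1466975812478 ['color', 'fx', 'fy', 'cx', 'cy', 'extrinsics']
[[ 0.403 -0.915 -0.004 -0.498]
 [ 0.882  0.39  -0.265  0.034]
 [ 0.244  0.104  0.964 -0.379]
 [ 0.     0.     0.     1.   ]]
```

View pics/side0.png

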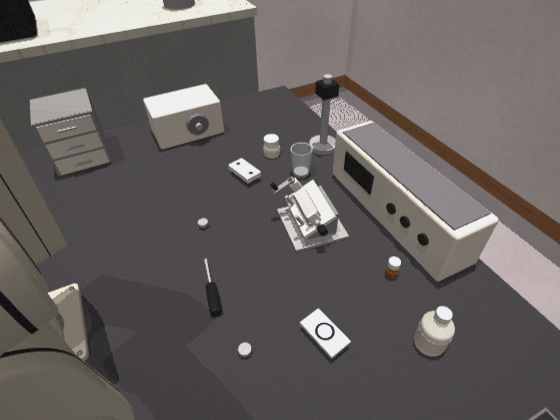

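View pics/top0.png

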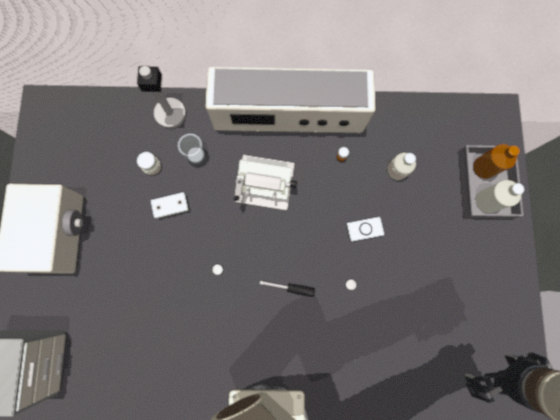

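View pics/wrist0.png

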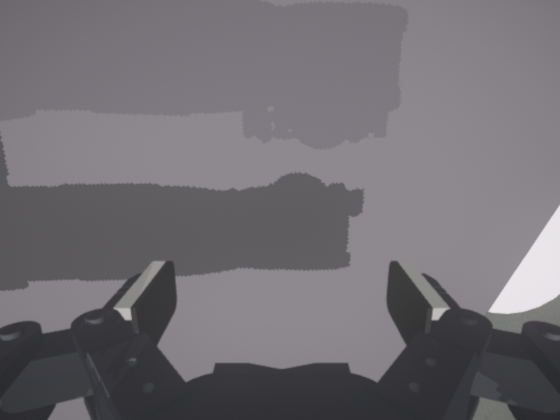

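```bash
cat > h.py <<'E'
from workcell import bot
import cv2, numpy as np
from scipy.spatial.transform import Rotation as R
from scipy.optimize import least_squares
def proj(c,p):
    q=c["extrinsics"]@np.append(p,1); return np.array([c["fx"]*q[0]/-q[2]+c["cx"], c["fy"]*-q[1]/-q[2]+c["cy"]])
def onz(c,uv,z):
    E=c["extrinsics"]; Rm=E[:3,:3]; o=-Rm.T@E[:3,3]
    d=Rm.T@np.array([(uv[0]-c["cx"])/c["fx"],-(uv[1]-c["cy"])/c["fy"],-1]); s=(z-o[2])/d[2]; return o+s*d
def spots(names,cams):
    C={};out=[]
    for n in cams:
        C[n]=bot.camera(n)
        for k in names:
            try:
                r=bot.spot_point(k,n)
            except Exception as e: print(k,n,e); continue
            for d in r[:2]: out.append((k,n,np.array(d["point"],float),d["conf"]))
    return C,out
E
python3 - <<'E'
from h import *
names="bed pin_a pin_b block_a block_b turn_knob spacer cover rest_a nut_a nut_b driver vial beaker reagent jar".split()
C,o=spots(names,["side","top"])
print(bot.get_obs()["clock"])
z=dict(bed=.085,spacer=.015,cover=.015)
for k,n,p,c in o: print(k,n,np.round(p,1),round(c,2),np.round(onz(C[n],p,z.get(k,0)),4)[:2] if k not in("pin_a","pin_b","block_a","block_b","turn_knob") else "")
E
```

```text
1.85
bed side [307.1 200.7] 0.91 [0.6411 0.0203]
pin_a side [294.8 213.9] 0.85 
pin_a side [286.1 195. ] 0.82 
pin_b side [294.8 213.9] 0.85 
pin_b side [286.1 195. ] 0.82 
block_a side [308.  210.4] 0.57 
block_b side [308.  210.4] 0.57 
turn_knob side [274.  186.7] 0.64 
spacer side [321.5 331.9] 0.97 [ 0.5181 -0.2599]
spacer side [291.2 182.8] 0.18 [0.6771 0.1714]
cover side [245.2 175.1] 0.75 [0.5748 0.2647]
nut_a side [325.8 331. ] 0.51 [ 0.5317 -0.2556]
nut_a side [203.7 225.7] 0.38 [0.405  0.1405]
nut_b side [325.8 331. ] 0.51 [ 0.5317 -0.2556]
nut_b side [203.7 225.7] 0.38 [0.405  0.1405]
driver side [210.3 290.6] 0.92 [ 0.3551 -0.0567]
driver side [323.9 332.6] 0.64 [ 0.5265 -0.2569]
vial side [390.3 274.6] 0.67 [ 0.734  -0.2036]
beaker side [298.6 172.8] 0.94 [0.7263 0.2178]
reagent side [428.5 346. ] 0.92 [ 0.6927 -0.3733]
jar side [270.7 154.5] 0.61 [0.6926 0.3403]
bed top [265.2 180.9] 0.64 [0.6377 0.0136]
pin_a top [246.9 191.7] 0.9 
pin_b top [246.9 191.7] 0.9 
block_a top [279.7 185.5] 0.81 
block_a top [241.7 177.6] 0.6 
block_b top [279.7 185.5] 0.81 
block_b top [241.7 177.6] 0.6 
turn_knob top [234.6 198.3] 0.64 
spacer top [364.9 225.7] 0.6 [ 0.5321 -0.2651]
cover top [170.2 207.9] 0.59 [0.5747 0.2799]
rest_a top [280.3 185. ] 0.59 [ 0.6496 -0.0278]
nut_a top [216.9 267.9] 0.52 [0.4106 0.1446]
nut_a top [348.  284.2] 0.45 [ 0.371  -0.2173]
nut_b top [216.9 267.9] 0.52 [0.4106 0.1446]
nut_b top [348.  284.2] 0.45 [ 0.371  -0.2173]
driver top [153.2 166.9] 0.74 [0.698  0.3408]
driver top [216.8 268.6] 0.69 [0.4087 0.1448]
vial top [343.9 155.7] 0.69 [ 0.7411 -0.213 ]
beaker top [196.9 157.5] 0.58 [0.7285 0.216 ]
beaker top [342.7 157.5] 0.58 [ 0.7355 -0.2094]
reagent top [395.2 167.7] 0.59 [ 0.7069 -0.3621]
jar top [153.6 162.9] 0.88 [0.7101 0.3405]
```

```bash
python3 - <<'E'
import cv2,numpy as np
s=cv2.imread("pics/side0.png");t=cv2.imread("pics/top0.png")
f=lambda im,x,y,w,h,k:cv2.resize(im[y:y+h,x:x+w],None,fx=k,fy=k,interpolation=cv2.INTER_CUBIC)
cv2.imwrite("pics/z1.png",np.vstack([f(s,225,140,130,60*2,4)]))
cv2.imwrite("pics/z2.png",f(t,140,130,180,100,4))
cv2.imwrite("pics/z3.png",np.hstack([f(t,330,200,70,60,5),f(s,285,300,80,60,5)]))
E
```

```text
(no output)
```

View pics/z1.png

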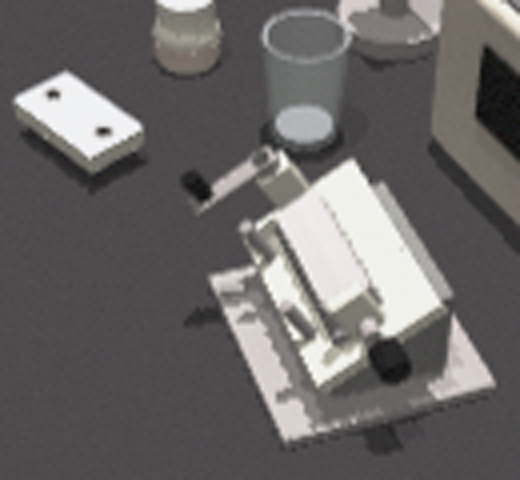

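View pics/z2.png

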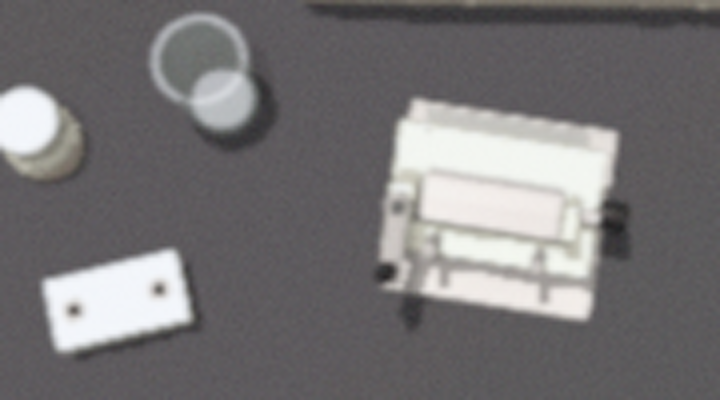

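View pics/z3.png

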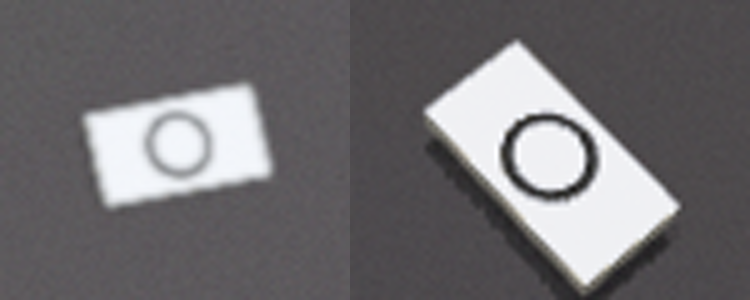

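```bash
python3 - <<'E'
from h import *
C={n:bot.camera(n) for n in("side","top")}
def fitplate(guess,zt,n,thr):
    c=C[n]; g=c["color"].min(axis=2).astype(np.uint8)
    g=cv2.resize(g,None,fx=4,fy=4,interpolation=cv2.INTER_CUBIC)
    p=proj(c,np.array([*guess,zt]))
    m=(g>thr).astype(np.uint8)
    k,lab,st,ce=cv2.connectedComponentsWithStats(m)
    l=lab[int(p[1]*4+14 ) ,int(p[0]*4)]
    ys,xs=np.nonzero(lab==l)
    if l==0: print("bg")
    cn,_=cv2.findContours((lab==l).astype(np.uint8),cv2.RETR_EXTERNAL,cv2.CHAIN_APPROX_NONE)
    cn=max(cn,key=len)[:,0,:]
    W=np.array([onz(c,((u+.5)/4-.5,(v+.5)/4-.5),zt)[:2] for u,v in cn])
    r=cv2.minAreaRect((W*1000).astype(np.float32)); print(n,thr,r)
for th in(150,190):
  for n in C:
    fitplate((.525,-.262),.025,n,th)
    fitplate((.575,.272),.031,n,th)
E
```

```text
side 150 ((521.2883911132812, -264.6002197265625), (27.9296817779541, 27.7677001953125), 62.90206527709961)
side 150 ((577.9249267578125, 278.07666015625), (52.599002838134766, 95.65941619873047), 15.163366317749023)
top 150 ((522.7496948242188, -263.274658203125), (53.99867630004883, 96.75709533691406), 11.78611946105957)
top 150 ((580.8156127929688, 280.2456359863281), (54.504356384277344, 96.46598052978516), 15.156442642211914)
side 190 ((521.2621459960938, -264.5993957519531), (26.87419319152832, 26.753061294555664), 62.95001983642578)
side 190 ((578.0303955078125, 278.00921630859375), (50.28071594238281, 92.93354034423828), 15.19343376159668)
top 190 ((523.1123046875, -263.8228454589844), (26.505857467651367, 27.593393325805664), 0.8290568590164185)
top 190 ((580.62841796875, 280.16644287109375), (51.2476921081543, 93.05746459960938), 14.99121379852295)
```

```bash
cat >> h.py <<'E'
def bedR(yaw): return R.from_euler('z',yaw)*R.from_euler('y',-np.pi/6)
def bedpt(P,b): return np.array([P[0],P[1],.085])+bedR(P[2]).apply(np.array(b)/1000)
def state():
    o=bot.get_obs(); return o["eef_pos"],R.from_quat(o["tool_rot"])
def delta(Rt,pt):
    p,r=state(); 
    print("turn deg",np.round(np.degrees((r.inv()*Rt).as_rotvec()),1),"shift(cur axes) mm",np.round(r.inv().apply(np.array(pt)-p)*1000,1),"shift(new axes)",np.round(Rt.inv().apply(np.array(pt)-p)*1000,1))
def toolR(ydir,xdir):
    y=np.array(ydir,float);y/=np.linalg.norm(y);x=np.array(xdir,float);x-=y*(x@y);x/=np.linalg.norm(x)
    return R.from_matrix(np.stack([x,y,np.cross(x,y)],1))
E
python3 - <<'E'
from h import *
C={n:bot.camera(n) for n in("side","top")}
K=dict(bed=(0,0,0),pin_a=(-32.5,-36,17),pin_b=(-32.5,36,17),block_a=(0,-49,15),block_b=(0,49,26))
D=[("side","pin_a",294.8,213.9),("side","pin_b",286.1,195),("top","pin_b",246.9,191.7),("top","pin_a",275,193.5),("top","block_a",279.7,185.5),("top","block_b",241.7,177.6),("top","bed",265.2,180.9),("side","bed",307.1,200.7)]
f=lambda P:np.concatenate([proj(C[n],bedpt(P,K[k]))-np.array([u,v]) for n,k,u,v in D])
s=least_squares(f,[.64,.015,-.15],loss="soft_l1");print(s.x,np.degrees(s.x[2]));print(np.round(f(s.x).reshape(-1,2),1))
for n in C:
  im=cv2.resize(C[n]["color"],None,fx=3,fy=3,interpolation=cv2.INTER_CUBIC)
  for b in [(15,46,0),(15,-46,0),(-15,-46,0),(-15,46,0),*K.values(),(0,57.5,35)]:
    p=(proj(C[n],bedpt(s.x,b))+.5)*3; cv2.circle(im,tuple(int(a) for a in p),3,(0,0,255),1)
  p=proj(C[n],bedpt(s.x,(0,0,0)))*3; x,y=int(p[0])-200,int(p[1])-150
  cv2.imwrite(f"pics/bed_{n}.png",im[y:y+300,x:x+400])
p,r=state(); print(p,r.as_matrix().round(3))
c=bot.camera("wrist");E=c["extrinsics"]; o=-E[:3,:3].T@E[:3,3]
print("cam in tool",r.inv().apply(o-p), "cam axes in tool", (r.inv().as_matrix()@E[:3,:3].T).round(3))
E
python3 -c "
import cv2,numpy as np
cv2.imwrite('pics/bed_both.png',np.hstack([cv2.imread('pics/bed_side.png'),cv2.imread('pics/bed_top.png')]))"
```

```text
[ 0.6388871   0.02065761 -0.17881954] -10.24560480676359
[[ 1.6  0.6]
 [ 1.3 -0.1]
 [-0.4 -0.5]
 [-1.8  2.8]
 [ 0.5 -0.2]
 [ 1.1  1.7]
 [-2.6 -0.5]
 [-0.9  0.2]]
[ 0.20150561 -0.45760013  0.20360583] [[ 0.403  0.     0.915]
 [-0.915 -0.     0.403]
 [ 0.    -1.     0.   ]]
cam in tool [-0.00019255 -0.16972934  0.0681658 ] cam axes in tool [[ 1.    -0.001  0.002]
 [ 0.002  0.265 -0.964]
 [ 0.     0.964  0.265]]
```

View pics/bed_both.png

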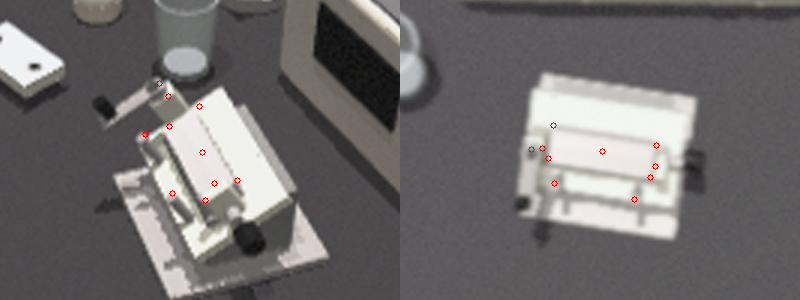

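```bash
cat >> h.py <<'E'
from scipy.spatial.transform import Slerp
def plan(Rt,pt,n,g):
    p,r=state(); pt=np.array(pt); sl=Slerp([0,1],R.concatenate([r,Rt])); rows=[];a=r;q=p
    for i in range(1,n+1):
        b=sl(i/n); qn=p+(pt-p)*i/n
        rows.append(" ".join("%.3g"%v for v in [*np.round(np.degrees((a.inv()*b).as_rotvec()),1)+0,*np.round(a.inv().apply(qn-q)*1000,0)+0,g])); a=b;q=qn
    print("; ".join(rows))
B0=np.array([.6389,.0207,-.16])
E
python3 - <<'E'
from h import *
Rb=bedR(B0[2]).as_matrix(); Rt=toolR(-Rb[:,2],Rb[:,0])
pt=bedpt(B0,(0,0,125)); print(pt); delta(Rt,pt); plan(Rt,pt,12,0)
E
```

```text
[0.57719829 0.03065739 0.19325318]
turn deg [ 14.9 -55.7 -27.5] shift(cur axes) mm [-295.4   10.4  540.6] shift(new axes) [248.7 155.5 541.9]
1.2 -4.6 -2.3 -25 1 45 0; 1.2 -4.6 -2.3 -21 1 47 0; 1.2 -4.6 -2.3 -17 1 48 0; 1.2 -4.6 -2.3 -13 2 50 0; 1.2 -4.6 -2.3 -9 2 50 0; 1.2 -4.6 -2.3 -5 3 51 0; 1.2 -4.6 -2.3 -1 4 51 0; 1.2 -4.6 -2.3 3 5 51 0; 1.2 -4.6 -2.3 7 7 50 0; 1.2 -4.6 -2.3 10 8 50 0; 1.2 -4.6 -2.3 14 10 48 0; 1.2 -4.6 -2.3 17 11 47 0
```

```bash
python3 -m inch '1.2 -4.6 -2.3 -25 1 45 0; 1.2 -4.6 -2.3 -21 1 47 0; 1.2 -4.6 -2.3 -17 1 48 0; 1.2 -4.6 -2.3 -13 2 50 0; 1.2 -4.6 -2.3 -9 2 50 0; 1.2 -4.6 -2.3 -5 3 51 0; 1.2 -4.6 -2.3 -1 4 51 0; 1.2 -4.6 -2.3 3 5 51 0; 1.2 -4.6 -2.3 7 7 50 0; 1.2 -4.6 -2.3 10 8 50 0; 1.2 -4.6 -2.3 14 10 48 0; 1.2 -4.6 -2.3 17 11 47 0'; python3 - <<'E'
from h import *
Rb=bedR(B0[2]).as_matrix(); Rt=toolR(-Rb[:,2],Rb[:,0])
pt=bedpt(B0,(0,0,125)); delta(Rt,pt); print(bot.get_obs()["joint_pos"],bot.get_obs()["clock"])
c=bot.camera("wrist"); cv2.imwrite("pics/w1.png",c["color"])
delta(Rt,pt)
for k in "bed pin_a block_a turn_knob".split():
    for d in bot.spot_point(k,"wrist")[:3]: print(k,np.round(d["point"],1),round(d["conf"],2))
for k,b in dict(bed=(0,0,0),pin_a=(-32.5,-36,17),pin_b=(-32.5,36,17),block_a=(0,-49,15),block_b=(0,49,26)).items(): print(k,proj(c,bedpt(B0,b)).round(1))
E
```

```text
clock: 3.6
eef_pos: [0.58, 0.0293, 0.1912]
tool_rot: [0.698, 0.126, 0.239, -0.663]
ft_force: [1.4, -1.1, -0.2]
grip_width: 0.0856
turn deg [ 0.6 -0.2  0. ] shift(cur axes) mm [-1.6 -3.3  0.9] shift(new axes) [-1.5 -3.3  0.9]
[ 0.14027176  0.03695236 -0.42362264  0.60876903 -0.1579621   1.83663685] 3.6
turn deg [0.2 0.  0.1] shift(cur axes) mm [-3.1 -4.4 -3.8] shift(new axes) [-3.1 -4.4 -3.8]
bed [274.2 190.1] 0.96
pin_a [234.9 145.7] 0.82
pin_a [234.7 236.9] 0.74
block_a [269.4 134.2] 0.67
block_a [276.1 249. ] 0.57
turn_knob [212.5 122.6] 0.77
turn_knob [333.8 312.8] 0.31
bed [279.3 190.2]
pin_a [239.9 237.6]
pin_b [236.6 149.8]
block_a [279.4 251.2]
block_b [278.7 133.3]
```

View pics/w1.png

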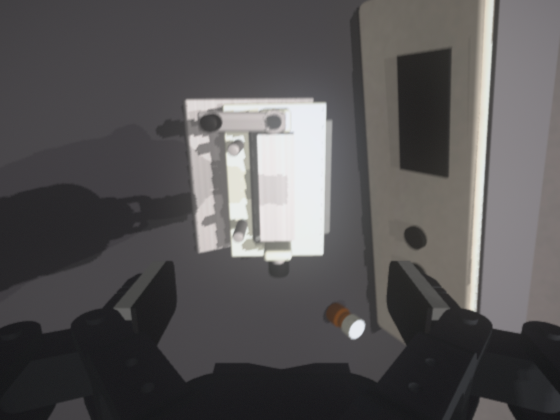

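```bash
python3 -c "
import cv2
a=cv2.imread('pics/w1.png')[90:280,180:345]
cv2.imwrite('pics/w1z.png',cv2.resize(a,None,fx=3.1,fy=3.1,interpolation=cv2.INTER_CUBIC))"
```

```text
(no output)
```

View pics/w1z.png

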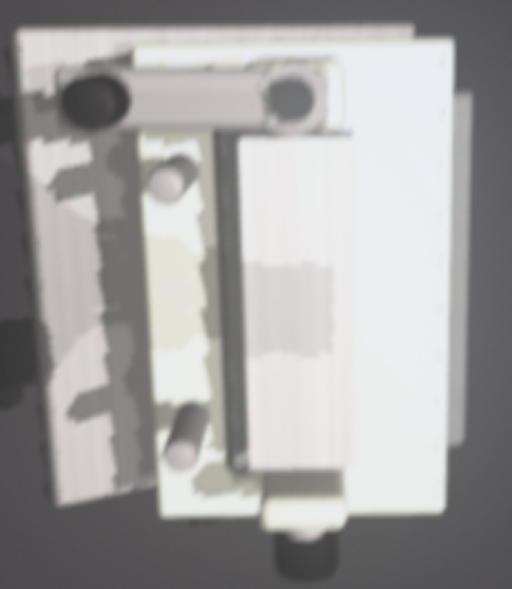

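```bash
python3 - <<'E'
from h import *
print(state()[0])
c=bot.camera("wrist"); cv2.imwrite("pics/w2.png",c["color"]);np.save("w2E.npy",c["extrinsics"])
print(state()[0])
cv2.imwrite('pics/w2z.png',cv2.resize(c["color"][90:280,180:345],None,fx=3.1,fy=3.1,interpolation=cv2.INTER_CUBIC))
for k in "bed pin_a block_a turn_knob".split():
    for d in bot.spot_point(k,"wrist")[:3]: print(k,np.round(d["point"],1),round(d["conf"],2))
E
```

```text
[0.57861922 0.02752248 0.19051201]
[0.57861216 0.02702508 0.19071179]
bed [279.2 186.9] 0.64
pin_a [234.1 143. ] 0.82
pin_a [236.2 238.4] 0.62
block_a [276.2 246.1] 0.82
block_a [274.1 129.3] 0.6
turn_knob [214.  122.8] 0.75
```

View pics/w2z.png

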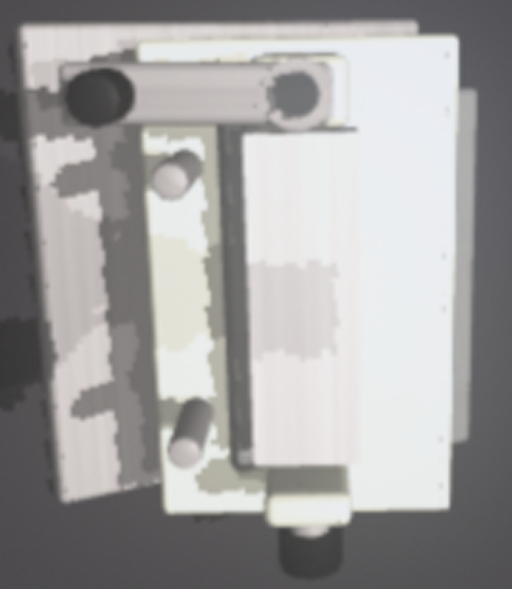

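```bash
python3 - <<'E'
from h import *
c=bot.camera("wrist"); c["extrinsics"]=np.load("w2E.npy")
D=[((-32.5,36,17),(234.8,148.1)),((-32.5,-36,17),(240,235.8)),((0,-49,15),(279.7,249.7)),((-15,-46,0),(260.6,240.3)),((15,-46,0),(295.2,239.7)),((0,57.5,35),(275.5,120.3))]
def pt(P,b): return np.array([P[0],P[1],.085+(P[3] if len(P)>3 else 0)])+bedR(P[2]).apply(np.array(b)/1000)
f=lambda P:np.concatenate([proj(c,pt(P,b))-np.array(u) for b,u in D])
for x0 in(B0,[*B0,0]):
    s=least_squares(f,x0,x_scale=.01);print(s.x.round(4),np.degrees(s.x[2]).round(2),np.round(f(s.x).reshape(-1,2),1).tolist())
s=least_squares(f,B0,x_scale=.01);P=s.x
g=lambda a:proj(c,bedpt(P,(-42*np.cos(a[0]),57.5-42*np.sin(a[0]),57)))-np.array([211.6,121.3])
print("knob angle",least_squares(g,[0.]).x)
E
```

```text
[ 0.6358  0.0209 -0.151 ] -8.65 [[-0.4, 0.2], [-1.1, 0.8], [-0.9, 0.1], [1.2, -0.3], [0.9, -0.1], [0.5, -0.6]]
[ 0.6365  0.0203 -0.1521 -0.0016] -8.71 [[-0.2, 0.4], [-1.0, 0.5], [-1.1, -0.2], [1.1, -0.5], [0.7, -0.3], [0.5, -0.0]]
knob angle [-0.01184188]
```

```bash
cat >> h.py <<'E'
B=np.array([.636,.0208,np.radians(-8.68)])
def yx(deg): a=np.radians(deg); return [np.cos(a),np.sin(a),0]
E
python3 - <<'E'
from h import *
plan(toolR([0,0,-1],yx(11.8)),[.5225,-.264,.14],6,0)
E
```

```text
1 -3.5 4.9 -5 7 -49 0; 1 -3.5 4.9 -8 7 -49 0; 1 -3.5 4.9 -10 7 -49 0; 1 -3.5 4.9 -12 7 -48 0; 1 -3.5 4.9 -15 7 -47 0; 1 -3.5 4.9 -17 8 -46 0
```

```bash
python3 -m inch '1 -3.5 4.9 -5 7 -49 0; 1 -3.5 4.9 -8 7 -49 0; 1 -3.5 4.9 -10 7 -49 0; 1 -3.5 4.9 -12 7 -48 0; 1 -3.5 4.9 -15 7 -47 0; 1 -3.5 4.9 -17 8 -46 0; 0 0 0 0 0 0 0; 0 0 0 0 0 0 0'; cat >> h.py <<'E'
def fitw(c,guess,zt,thr=150,save=None):
    g=cv2.resize(c["color"].min(axis=2),None,fx=3,fy=3,interpolation=cv2.INTER_CUBIC)
    m=(g>thr).astype(np.uint8); k,lab,st,ce=cv2.connectedComponentsWithStats(m)
    p=proj(c,np.array([*guess,zt])); 
    w=lab[int(p[1]*3)-40:int(p[1]*3)+40,int(p[0]*3)-40:int(p[0]*3)+40].ravel(); w=w[w>0]; l=np.bincount(w).argmax()
    cn=max(cv2.findContours((lab==l).astype(np.uint8),cv2.RETR_EXTERNAL,cv2.CHAIN_APPROX_NONE)[0],key=len)[:,0,:]
    W=np.array([onz(c,((u+.5)/3-.5,(v+.5)/3-.5),zt)[:2] for u,v in cn])
    r=cv2.minAreaRect((W*1000).astype(np.float32)); print(thr,np.round(r[0],1),np.round(r[1],1),round(r[2],2))
E
python3 - <<'E'
from h import *
c=bot.camera("wrist"); cv2.imwrite("pics/w3.png",c["color"])
for t in(130,160,190): fitw(c,(.522,-.264),.025,t)
delta(toolR([0,0,-1],yx(11.8)),[.5225,-.264,.14])
E
```

```text
clock: 5.15
eef_pos: [0.5228, -0.2626, 0.1391]
tool_rot: [-0.703, -0.073, 0.072, 0.704]
ft_force: [0.2, 0.3, -0.3]
grip_width: 0.0853
130 [ 538.4 -278. ] [113.9 184.1] 15.28
160 [ 522.6 -263.1] [29.4 28.8] 74.17
190 [ 522.4 -263.4] [28.1 28.2] 16.36
turn deg [-0.  -0.   0.1] shift(cur axes) mm [-0.8 -0.3 -1.9] shift(new axes) [-0.8 -0.3 -1.9]
```

View pics/w3.png

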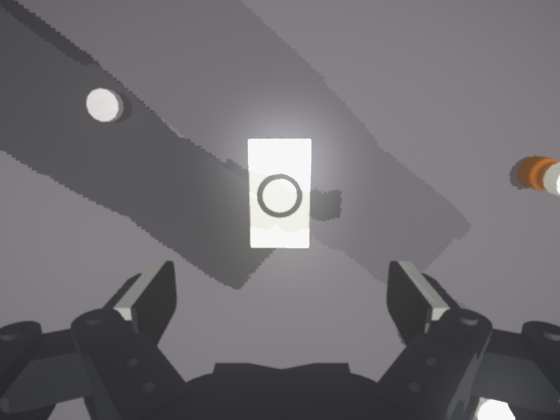

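```bash
python3 -m inch '0 0 0 0 40 -1 0; 0 0 0 0 45 0 0; 0 0 0 0 35 0 0; 0 0 0 0 16 0 0; 0 0 0 0 0 0 0.3; 0 0 0 0 0 0 1; 0 0 0 0 0 0 1; 0 0 0 0 0 0 1; 0 0 0 0 0 0 1'
```

```text
clock: 6.32
eef_pos: [0.5238, -0.2636, 0.0039]
tool_rot: [0.703, 0.073, -0.072, -0.703]
ft_force: [0.2, -0.8, 0.8]
grip_width: -0.0002
```

```bash
python3 - <<'E'
from h import *
for n in("side","wrist"):
    c=bot.camera(n); cv2.imwrite(f"pics/m1_{n}.png",c["color"])
s=cv2.imread("pics/m1_side.png")[270:390,260:420]
cv2.imwrite("pics/m1.png",np.hstack([cv2.resize(s,(560,420)),cv2.imread("pics/m1_wrist.png")])[:, :][::1,:][:420,:1120])
cv2.imwrite("pics/m1.png",cv2.resize(cv2.imread("pics/m1.png"),(800,300)))
E
```

```text
(no output)
```

View pics/m1.png

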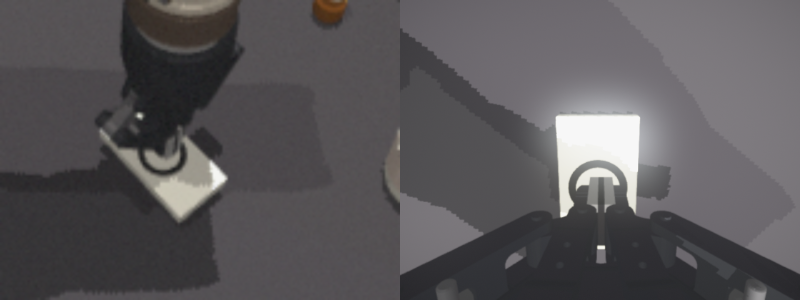

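```bash
python3 - <<'E'
from h import *
p,r=state();print(p,bot.get_obs()["ft_force"],bot.get_obs()["joint_pos"])
out=[]
for n in("side","top","wrist"):
    c=bot.camera(n); im=c["color"]; 
    q=proj(c,p); print(n,q)
    im=cv2.resize(im,None,fx=4,fy=4,interpolation=cv2.INTER_CUBIC); cv2.circle(im,tuple(int(v*4) for v in q),4,(0,0,255),1)
    x,y=int(q[0]*4)-200,int(q[1]*4)-200; x=max(x,0);y=max(y,0); out.append(cv2.resize(im[y:y+400,x:x+400],(400,400)))
cv2.imwrite("pics/m2.png",np.hstack(out[::2]));cv2.imwrite("pics/m2t.png",out[1])
E
```

```text
[ 0.52357396 -0.2634537   0.00361158] [-0.8287291  -0.82397809 -0.73227902] [-0.4667423   0.562343   -0.06050207  0.94670913  0.00097556  0.8982114 ]
side [324.48571861 335.05558365]
top [363.46966804 229.32000523]
wrist [279.49091827 246.0656357 ]
```

View pics/m2.png

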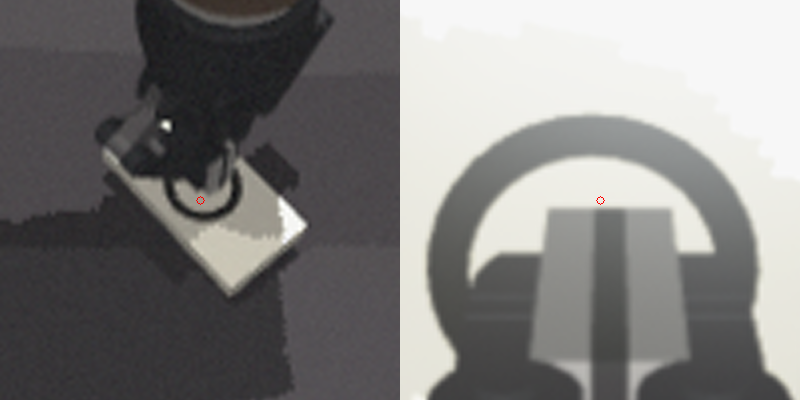

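```bash
python3 - <<'E'
from h import *
c=bot.camera("wrist"); im=c["color"][140:420,130:430]
im=(255*(im/255.)**.5).astype(np.uint8)
cv2.imwrite("pics/m3.png",cv2.resize(im,None,fx=2,fy=2,interpolation=cv2.INTER_CUBIC))
s=bot.camera("side")["color"][280:380,265:400]; s=(255*(s/255.)**.5).astype(np.uint8)
cv2.imwrite("pics/m4.png",cv2.resize(s,None,fx=5,fy=5,interpolation=cv2.INTER_CUBIC))
E
```

```text
(no output)
```

View pics/m3.png

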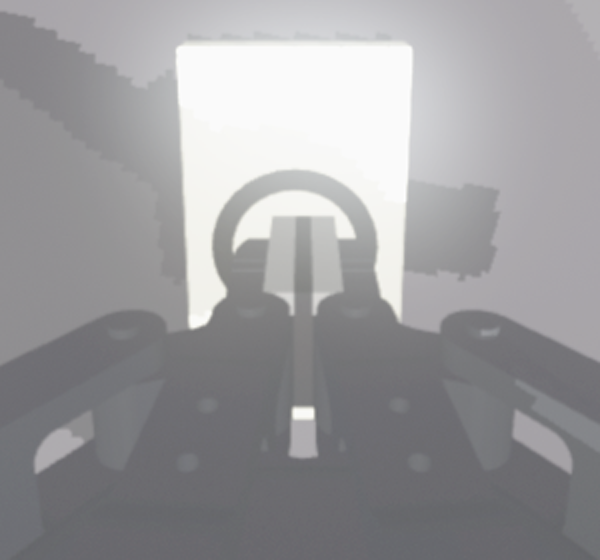

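View pics/m4.png

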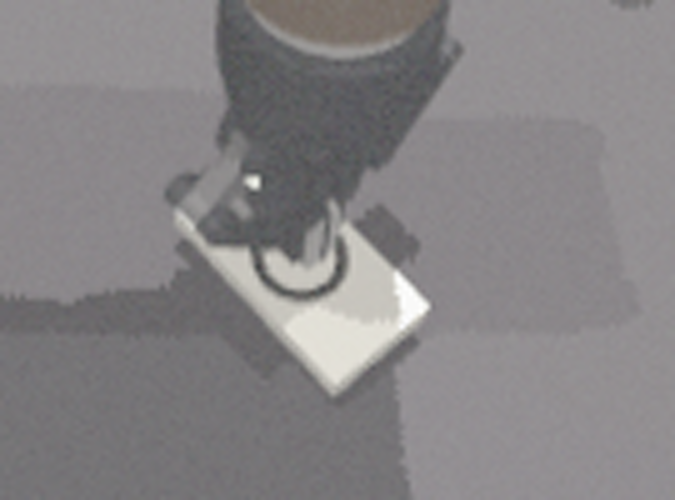

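```bash
python3 -m inch '0 0 0 0 -40 0 1; 0 0 0 0 -40 0 1; 0 0 0 0 0 0 1'; python3 - <<'E'
from h import *
p,r=state();print(p)
out=[]
for n in("side","wrist"):
    c=bot.camera(n); im=cv2.resize(c["color"],None,fx=4,fy=4,interpolation=cv2.INTER_CUBIC); im=(255*(im/255.)**.5).astype(np.uint8)
    for k,col in((0,(0,0,255)),(20,(0,255,0)),(40,(255,0,0))):
        q=proj(c,p+r.apply([0,-k/1000,0])); print(n,q.round(1)); cv2.circle(im,tuple(int(v*4) for v in q),4,col,1)
    x,y=int(q[0]*4)-200,int(q[1]*4)-200; out.append(im[y:y+400,x:x+400])
cv2.imwrite("pics/m5.png",np.hstack(out))
E
```

```text
clock: 7.05
eef_pos: [0.5263, -0.2648, 0.0875]
tool_rot: [0.705, 0.076, -0.07, -0.702]
ft_force: [0.3, 0.2, -0.3]
grip_width: -0.0002
[ 0.52628614 -0.26483387  0.08748016]
side [328.9 312.7]
side [329.6 306.8]
side [330.3 300.7]
wrist [282.  249.3]
wrist [281.9 266.1]
wrist [281.8 287.4]
```

View pics/m5.png

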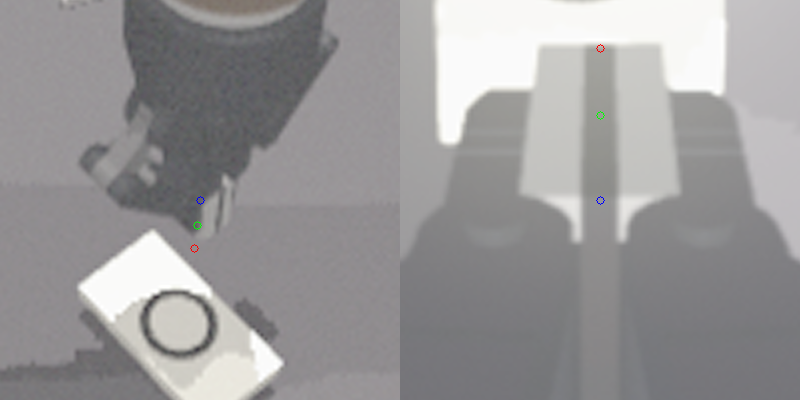

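```bash
python3 - <<'E'
from h import *
p,r=state();print(p)
c=bot.camera("side"); w=bot.camera("wrist")
for u in((332.2,309.3),(331.2,309),(332.2,310.5)):
    s=least_squares(lambda a:proj(c,p+r.apply([0,a[0],a[1]]))-np.array(u),[0,0.]); print("side y,z",s.x)
for z in(-.011,-.005,0,.005,.011):
    s=least_squares(lambda a:proj(w,p+r.apply([0,a[0],z]))[1]-248.5,[0.]); print("wrist z",z,s.x)
cv2.imwrite("pics/m6.png",w["color"])
big=cv2.resize(c["color"][270:350,290:370],None,fx=8,fy=8,interpolation=cv2.INTER_CUBIC);cv2.imwrite("pics/m7.png",(255*(big/255.)**.4).astype(np.uint8)[:600,:640])
E
```

```text
[ 0.5235218  -0.26345964  0.08367503]
side y,z [-0.02882629 -0.01040057]
side y,z [-0.02682067 -0.00805695]
side y,z [-0.02531055 -0.01077058]
wrist z -0.011 [0.02580083]
wrist z -0.005 [0.01097571]
wrist z 0 [-0.00137855]
wrist z 0.005 [-0.01373281]
wrist z 0.011 [-0.02855792]
```

View pics/m7.png

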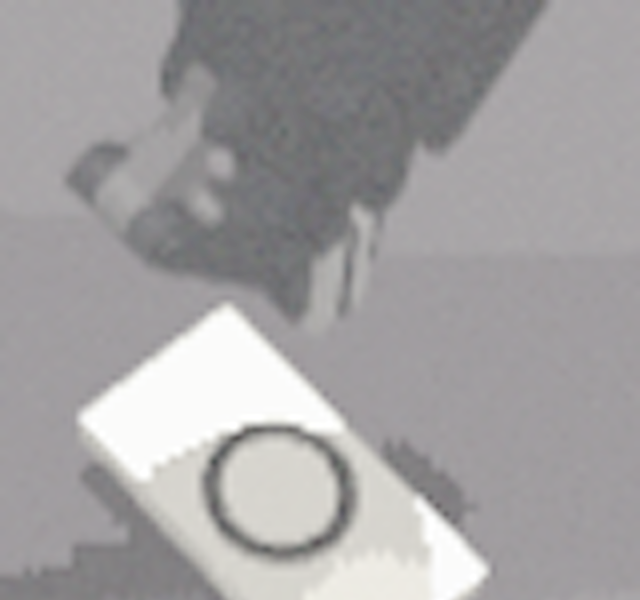

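```bash
python3 -m inch '0 0 0 -1 0 0 0; 0 0 0 0 0 0 0; 0 0 0 0 0 0 0; 0 0 0 0 20 0 0; 0 0 0 0 40 0 0; 0 0 0 0 28 0 0; 0 0 0 0 10 0 0; 0 0 0 0 6 0 0; 0 0 0 0 0 0 0'; python3 - <<'E'
from h import *
c=bot.camera("wrist"); cv2.imwrite("pics/w5.png",c["color"]);print(state()[0])
E
```

```text
clock: 8.38
eef_pos: [0.5231, -0.2638, -0.0199]
tool_rot: [0.703, 0.073, -0.072, -0.703]
ft_force: [-0.8, 0.5, 0.8]
grip_width: 0.0856
[ 0.52338158 -0.26398971 -0.01955326]
```

View pics/w5.png

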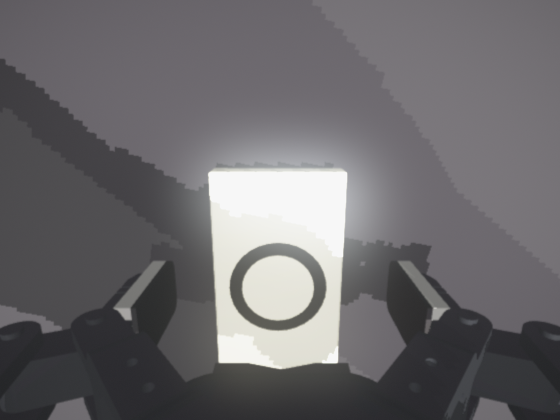

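```bash
python3 -m inch '0 0 0 0 2 1 0.3; 0 0 0 0 0 0 1; 0 0 0 0 0 0 1; 0 0 0 0 0 0 1; 0 0 0 0 0 0 1'; python3 - <<'E'
from h import *
c=bot.camera("wrist"); cv2.imwrite("pics/w6.png",c["color"]);print(state()[0])
E
```

```text
clock: 9.05
eef_pos: [0.5229, -0.2629, -0.0217]
tool_rot: [0.704, 0.074, -0.072, -0.703]
ft_force: [-0.4, 0.8, 4.8]
grip_width: 0.0485
[ 0.52293467 -0.26282455 -0.02171052]
```

View pics/w6.png

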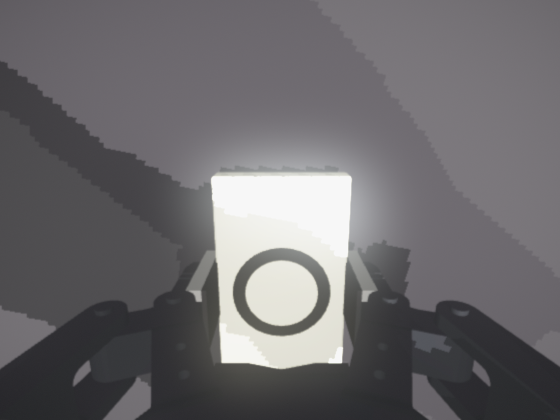

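```bash
python3 -m inch '0 0 0 0 -15 0 1; 0 0 0 0 -40 0 1; 0 0 0 0 -50 0 1; 0 0 0 0 -40 0 1; 0 0 0 0 0 0 1; 0 0 0 0 0 0 1'; python3 - <<'E'
from h import *
c=bot.camera("wrist"); cv2.imwrite("pics/w7.png",c["color"]);o=bot.get_obs();print(o["ft_force"],o["grip_width"]);p,r=state();print(p)
g=c["color"].min(axis=2); m=(g>150).astype(np.uint8)
k,lab,st,ce=cv2.connectedComponentsWithStats(m); print([(st[i].tolist(),ce[i].round(1).tolist()) for i in range(1,k) if st[i][4]>800])
def intool(uv,ty):  # point on tool-plane y=ty
    E=c["extrinsics"];o_=-E[:3,:3].T@E[:3,3];d=E[:3,:3].T@np.array([(uv[0]-c["cx"])/c["fx"],-(uv[1]-c["cy"])/c["fy"],-1])
    o2=r.inv().apply(o_-p);d2=r.inv().apply(d); return (o2+d2*(ty-o2[1])/d2[1])*1000
for uv in((281.5,291),(212,175),(351,175)): print(intool(uv,-.0467).round(1),intool(uv,-.044).round(1))
E
```

```text
clock: 9.85
eef_pos: [0.5216, -0.2624, 0.1221]
tool_rot: [-0.703, -0.073, 0.072, 0.704]
ft_force: [-0.4, -0.2, -0.8]
grip_width: 0.0483
[-0.91631158 -0.44756655 -0.83248095] 0.04906626855254719
[ 0.52105361 -0.26209729  0.12115074]
[([76, 88, 34, 35, 925], [92.9, 104.7]), ([211, 158, 158, 211, 20456], [286.0, 249.5]), ([245, 260, 73, 66, 3742], [281.3, 292.6])]
[  1.5 -46.7  -0.9] [  1.5 -44.   -2.4]
[-23.1 -46.7  44.7] [-23.7 -44.   44.2]
[ 26.1 -46.7  44.8] [ 26.7 -44.   44.3]
```

View pics/w7.png

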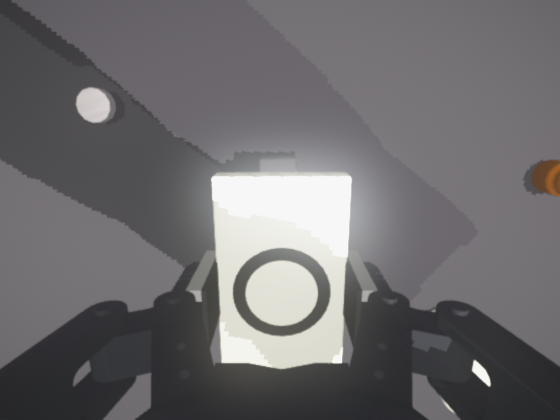

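```bash
cat >> h.py <<'E'
Rb=bedR(B[2]).as_matrix(); RT=toolR(-Rb[:,2],Rb[:,0])
def bedtcp(b,off): return bedpt(B,b)-RT.apply(np.array(off)/1000)
E
python3 - <<'E'
from h import *
t=bedtcp((0.5,0,60),(1.5,-36.7,-1.1));print(t);delta(RT,t);plan(RT,t,7,1)
E
```

```text
[0.62379333 0.02377627 0.10467839]
turn deg [ -5.5  20.  -29.7] shift(cur axes) mm [159.   16.8 258.8] shift(new axes) [ 42.4  43.5 298.1]
-0.8 2.9 -4.2 23 2 37 1; -0.8 2.9 -4.2 21 4 38 1; -0.8 2.9 -4.2 18 4 39 1; -0.8 2.9 -4.2 16 5 40 1; -0.8 2.9 -4.2 14 6 41 1; -0.8 2.9 -4.2 11 6 42 1; -0.8 2.9 -4.2 9 6 42 1
```

```bash
python3 -m inch '-0.8 2.9 -4.2 23 2 37 1; -0.8 2.9 -4.2 21 4 38 1; -0.8 2.9 -4.2 18 4 39 1; -0.8 2.9 -4.2 16 5 40 1; -0.8 2.9 -4.2 14 6 41 1; -0.8 2.9 -4.2 11 6 42 1; -0.8 2.9 -4.2 9 6 42 1; 0 0 0 0 0 0 1; 0 0 0 0 0 0 1'; python3 - <<'E'
from h import *
delta(RT,bedtcp((0.5,0,60),(1.5,-36.7,-1.1)))
for n in("wrist","side"): cv2.imwrite(f"pics/w8{n}.png",bot.camera(n)["color"])
s=cv2.imread("pics/w8side.png")[140:260,220:370]
cv2.imwrite("pics/w8s.png",cv2.resize(s,None,fx=4,fy=4,interpolation=cv2.INTER_CUBIC))
E
```

```text
clock: 11.02
eef_pos: [0.625, 0.0231, 0.1044]
tool_rot: [0.697, 0.127, 0.233, -0.666]
ft_force: [0.9, -0.3, -0.5]
grip_width: 0.0487
turn deg [ 0.4 -0.2 -0.4] shift(cur axes) mm [-0.9 -0.9  0.5] shift(new axes) [-0.9 -0.9  0.5]
```

View pics/w8wrist.png

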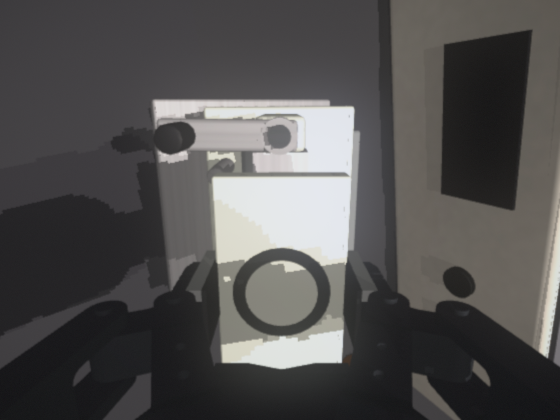

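View pics/w8s.png

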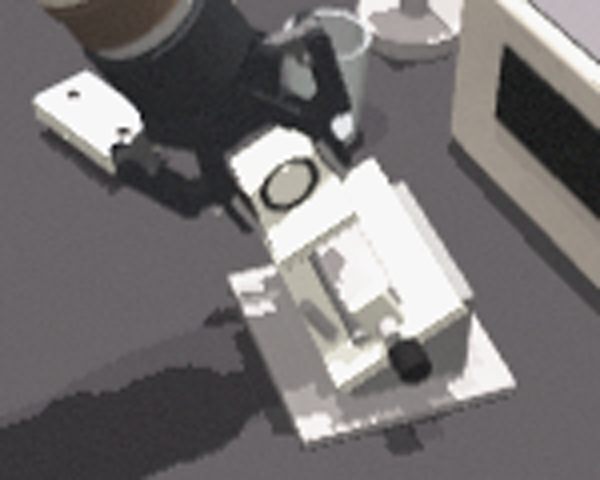

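```bash
python3 - <<'E'
from h import *
c=bot.camera("wrist");im=c["color"]
for b in((0,57.5,35),(-32.5,36,17),(-15,46,0),(15,46,0),(0,49,26)):
    q=proj(c,bedpt(B,b));print(b,q.round(1)); cv2.circle(im,tuple(int(v+.5) for v in q),2,(0,0,255),-1)
cv2.imwrite("pics/w9.png",cv2.resize(im[90:200,140:380],None,fx=3.3,fy=3.3,interpolation=cv2.INTER_CUBIC))
delta(RT,bedtcp((0.5,0,60),(1.5,-36.7,-1.1)))
E
```

```text
(0, 57.5, 35) [276.3 133.4]
(-32.5, 36, 17) [212.5 174.8]
(-15, 46, 0) [249.9 150.5]
(15, 46, 0) [305.6 150.3]
(0, 49, 26) [276.9 150.5]
turn deg [ 0.4 -0.3 -0.2] shift(cur axes) mm [-2.9 -0.3  1.6] shift(new axes) [-2.9 -0.3  1.6]
```

View pics/w9.png

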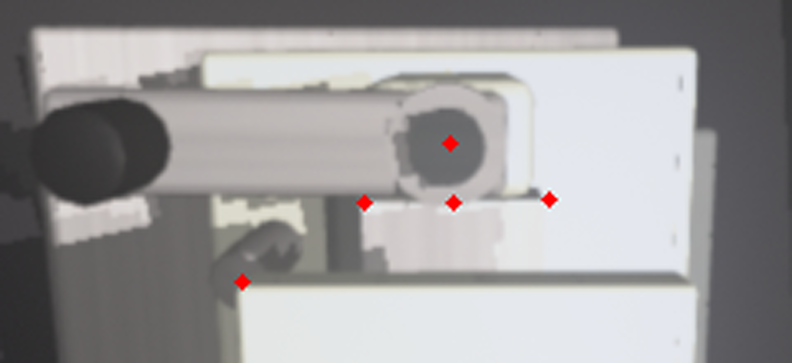

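```bash
python3 -m inch '0.3 0 -0.2 -3 15 2 1; 0 0 0 0 15 0 1; 0 0 0 0 8 0 1; 0 0 0 0 0 0 1; 0 0 0 0 0 0 1'; python3 - <<'E'
from h import *
for i in range(3):
    c=bot.camera("wrist"); delta(RT,bedtcp((0.5,0,20),(1.5,-36.7,-1.1)))
im=c["color"]
for b in((0,57.5,35),(-32.5,36,17),(-15,46,0),(15,46,0),(0,49,26)):
    q=proj(c,bedpt(B,b));print(b,q.round(1)); cv2.circle(im,tuple(int(v+.5) for v in q),2,(0,0,255),-1)
cv2.imwrite("pics/w10.png",im)
E
```

```text
clock: 11.8
eef_pos: [0.6429, 0.0225, 0.0718]
tool_rot: [0.694, 0.13, 0.236, -0.667]
ft_force: [0.3, 0.5, -0.8]
grip_width: 0.0484
turn deg [ 0.  -0.2  0.1] shift(cur axes) mm [-0.3  2.2 -1.8] shift(new axes) [-0.3  2.2 -1.8]
turn deg [ 0.  -0.2  0.1] shift(cur axes) mm [-0.3  2.3 -1.8] shift(new axes) [-0.3  2.3 -1.8]
turn deg [-0.  -0.2  0.1] shift(cur axes) mm [-0.3  2.3 -1.9] shift(new axes) [-0.3  2.3 -1.9]
(0, 57.5, 35) [281.9 150.1]
(-32.5, 36, 17) [201.2 199.3]
(-15, 46, 0) [247.8 167.7]
(15, 46, 0) [315.8 167.4]
(0, 49, 26) [281.9 170.6]
```

View pics/w10.png

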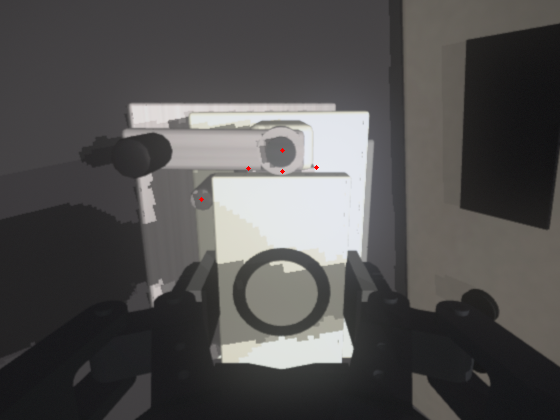

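```bash
python3 -m inch '0 0 0 0 0 -2 1; 0 0 0 0 7 0 1; 0 0 0 0 5 0 1; 0 0 0 0 0 0 1; 0 0 0 0 0 0 1'; python3 - <<'E'
from h import *
c=bot.camera("wrist"); delta(RT,bedtcp((0.5,0,8),(1.5,-36.7,-1.1)));c=bot.camera("wrist"); delta(RT,bedtcp((0.5,0,8),(1.5,-36.7,-1.1)))
im=c["color"]; print(bot.get_obs()["ft_force"])
cv2.imwrite("pics/w11.png",cv2.resize(im[120:360,130:430],None,fx=2.5,fy=2.5,interpolation=cv2.INTER_CUBIC))
for b in((0,57.5,35),(-32.5,36,17),(0,49,26)): print(b,proj(c,bedpt(B,b)).round(1))
E
```

```text
clock: 12.58
eef_pos: [0.6483, 0.0197, 0.061]
tool_rot: [0.695, 0.13, 0.236, -0.667]
ft_force: [-0.0, 0.7, -0.9]
grip_width: 0.0493
turn deg [ 0.  -0.2  0. ] shift(cur axes) mm [0.2 1.9 0.3] shift(new axes) [0.2 1.9 0.3]
turn deg [ 0.  -0.2  0. ] shift(cur axes) mm [0.1 2.  0.3] shift(new axes) [0.1 2.  0.3]
[ 0.15170382 -0.0756777  -0.80362885]
(0, 57.5, 35) [283.6 147.7]
(-32.5, 36, 17) [194.8 202. ]
(0, 49, 26) [283.5 170.7]
```

View pics/w11.png

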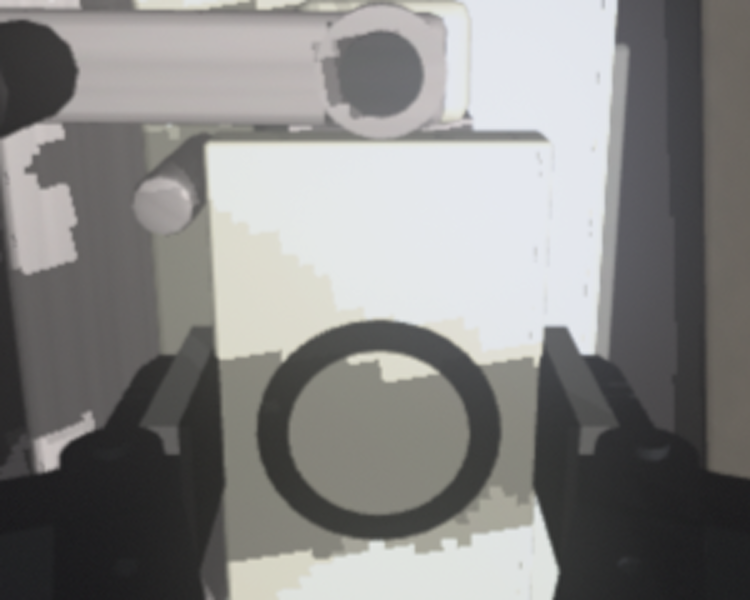

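```bash
python3 -m inch '0 0 0 0 4 0 1; 0 0 0 0 3 0 1; 0 0 0 0 0 0 1; 0 0 0 0 0 0 1'; python3 -c "
from h import *
delta(RT,bedtcp((0.5,0,0),(1.5,-36.7,-1.1)));print(RT.inv().apply(bot.get_obs()['ft_force']))"
```

```text
clock: 13.18
eef_pos: [0.6518, 0.0192, 0.0551]
tool_rot: [0.695, 0.13, 0.236, -0.667]
ft_force: [0.3, -0.9, -1.8]
grip_width: 0.0486
turn deg [ 0.  -0.2  0. ] shift(cur axes) mm [0.2 2.9 0.3] shift(new axes) [0.2 2.9 0.3]
[-0.53934958  1.73356472 -0.88687857]
```

```bash
python3 -m inch '0 0 0 0 2 0 1; 0 0 0 0 0 0 1; 0 0 0 0 0 0 1'; python3 -c "
from h import *
delta(RT,bedtcp((0.5,0,0),(1.5,-36.7,-1.1)));print(RT.inv().apply(bot.get_obs()['ft_force']))"; python3 -m inch '0 0 0 0 1 0 1; 0 0 0 0 0 0 1; 0 0 0 0 0 0 1'; python3 -c "
from h import *
delta(RT,bedtcp((0.5,0,0),(1.5,-36.7,-1.1)));print(RT.inv().apply(bot.get_obs()['ft_force']))"
```

```text
clock: 13.55
eef_pos: [0.6528, 0.0191, 0.0534]
tool_rot: [0.694, 0.13, 0.236, -0.667]
ft_force: [-0.8, 0.2, 0.2]
grip_width: 0.0486
turn deg [ 0.  -0.2  0. ] shift(cur axes) mm [0.2 0.9 0.3] shift(new axes) [0.2 0.9 0.3]
[-0.57769405 -0.6105529   0.0594093 ]
clock: 13.92
eef_pos: [0.6532, 0.019, 0.053]
tool_rot: [0.694, 0.13, 0.236, -0.667]
ft_force: [-5.2, 0.6, 5.1]
grip_width: 0.0486
turn deg [ 0.  -0.2  0.1] shift(cur axes) mm [0.  0.3 0.3] shift(new axes) [0.  0.3 0.3]
[-1.95395329 -6.9721593  -0.22921985]
```

```bash
python3 -m inch '0 0 0 0 0 0 0.25; 0 0 0 0 0 0 0.25; 0 0 0 0 0 0 0.25; 0 0 0 0 -20 0 0.25; 0 0 0 0 -40 0 0.6; 0 0 0 0 -20 0 1; 0 0 0 0 0 0 1'; python3 - <<'E'
from h import *
c=bot.camera("wrist");im=c["color"];o=bot.get_obs();print(o["ft_force"],o["grip_width"])
cv2.imwrite("pics/w12.png",im); p,r=state()
for b in((0,57.5,35),(-32.5,36,17),(-32.5,-36,17),(-25,46,10),(25,46,10),(-25,-46,10),(25,-46,10)): print(b,proj(c,bedpt(B,b)).round(1))
delta(RT,bedtcp((0,0,80),(0,-36.7,0)))
E
```

```text
clock: 14.8
eef_pos: [0.6147, 0.0253, 0.1239]
tool_rot: [0.694, 0.131, 0.237, -0.667]
ft_force: [-0.9, 0.0, -1.4]
grip_width: 0.0095
[ 0.04517606 -0.82646309  0.15415102] 0.0019099534350943144
(0, 57.5, 35) [279.  133.5]
(-32.5, 36, 17) [221.4 170.7]
(-32.5, -36, 17) [227.1 286.7]
(-25, 46, 10) [235.6 151.3]
(25, 46, 10) [322.8 150.9]
(-25, -46, 10) [241.1 295.5]
(25, -46, 10) [319.  295.1]
turn deg [-0.  -0.2  0.1] shift(cur axes) mm [ 0.5  0.3 -1. ] shift(new axes) [ 0.5  0.3 -1. ]
```

View pics/w12.png

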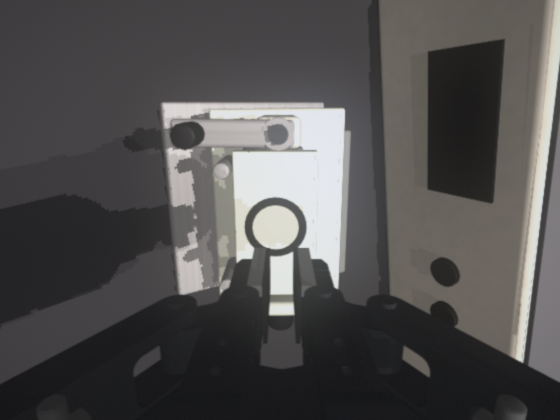

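```bash
python3 - <<'E'
from h import *
c=bot.camera("wrist");im=c["color"];o=bot.get_obs();print(o["ft_force"],o["grip_width"])
print(proj(c,bedpt(B,(0,0,10))),proj(c,bedpt(B,(19,0,10))),proj(c,bedpt(B,(-19,0,10))),proj(c,bedpt(B,(0,19,10))))
for b in((-25,46,10),(25,46,10),(-25,-46,10),(25,-46,10)): print(b,proj(c,bedpt(B,b)).round(1))
cv2.imwrite("pics/w13.png",cv2.resize(im[100:340,150:400],None,fx=2.5,fy=2.5,interpolation=cv2.INTER_CUBIC))
E
```

```text
[ 0.7533655   0.04228455 -0.23614866] 1.5943535064613323e-06
[281.51484461 227.37757779] [312.93568349 227.23945231] [250.09355667 227.51570524] [281.38746421 196.85076698]
(-25, 46, 10) [237.4 151.1]
(25, 46, 10) [325.  150.7]
(-25, -46, 10) [242.7 295.9]
(25, -46, 10) [320.9 295.5]
```

View pics/w13.png

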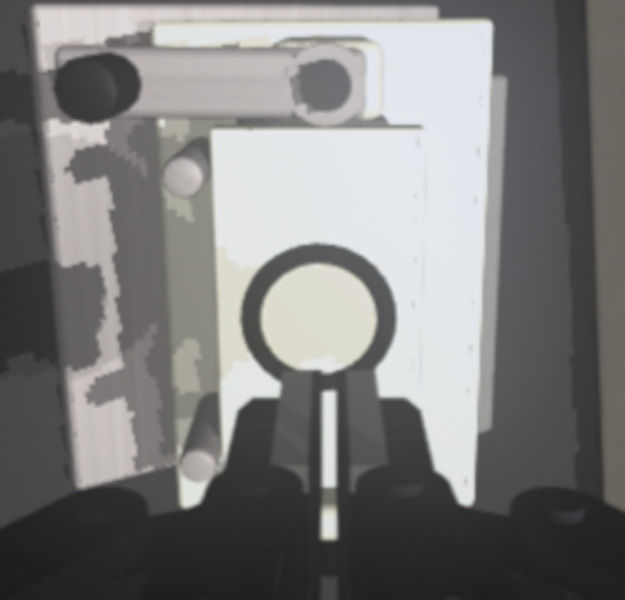

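```bash
python3 -m inch '0 0 0 -1 20 0 1; 0 0 0 0 25 0 1; 0 0 0 0 9 0 1; 0 0 0 0 2 0 1; 0 0 0 0 0 0 1'; python3 -c "
from h import *
delta(RT,bedtcp((-1,0,10),(0,-27,0)));print(RT.inv().apply(bot.get_obs()['ft_force']))"
```

```text
clock: 15.52
eef_pos: [0.6406, 0.0209, 0.0729]
tool_rot: [0.695, 0.13, 0.236, -0.667]
ft_force: [1.5, -0.1, 0.7]
grip_width: -0.0
turn deg [ 0.  -0.2  0. ] shift(cur axes) mm [ 1.1  4.2 -0.8] shift(new axes) [ 1.1  4.2 -0.8]
[1.60070067 0.15796656 0.16452398]
```

```bash
python3 -m inch '0 0 0 0 2 0 1; 0 0 0 0 2 0 1; 0 0 0 0 1 0 1; 0 0 0 0 0 0 1'; python3 -c "
from h import *
delta(RT,bedtcp((-1,0,10),(0,-27,0)));print(RT.inv().apply(bot.get_obs()['ft_force']))"
```

```text
clock: 16.02
eef_pos: [0.6431, 0.0206, 0.0691]
tool_rot: [0.694, 0.13, 0.236, -0.667]
ft_force: [-2.6, 0.2, 4.2]
grip_width: 0.0001
turn deg [ 0.  -0.2  0.1] shift(cur axes) mm [ 0.9 -0.3 -0.9] shift(new axes) [ 0.9 -0.3 -0.9]
[-0.09618091 -4.95371327 -0.18555848]
```

```bash
python3 -m inch '0 0 0 0 1.5 0 1; 0 0 0 0 1.5 0 1; 0 0 0 0 0 0 1; 0 0 0 0 0 0 1'; python3 -c "
from h import *
delta(RT,bedtcp((-1,0,10),(0,-27,0)));print(RT.inv().apply(bot.get_obs()['ft_force']))"
```

```text
clock: 16.52
eef_pos: [0.6432, 0.0206, 0.069]
tool_rot: [0.694, 0.13, 0.236, -0.667]
ft_force: [-25.0, 2.5, 28.4]
grip_width: -0.0001
turn deg [-0.  -0.2  0.1] shift(cur axes) mm [ 0.8 -0.5 -0.9] shift(new axes) [ 0.8 -0.5 -0.9]
[ -7.50373036 -37.14847179  -1.28888564]
```

```bash
python3 -m inch '0 0 0 0 -3 0 1; 0 0 0 0 -20 0 1; 0 0 0 0 -40 0 0; 0 0 0 0 -20 0 0; 0 0 0 0 0 0 0'; python3 - <<'E'
from h import *
c=bot.camera("wrist"); cv2.imwrite("pics/w14.png",cv2.resize(c["color"][100:340,150:400],None,fx=2.5,fy=2.5,interpolation=cv2.INTER_CUBIC))
print(proj(c,bedpt(B,(0,0,10))))
print(state()[0]); plan(toolR([0,0,-1],yx(15.1)),[.5795,.2785,.12],6,0)
E
```

```text
clock: 17.15
eef_pos: [0.6044, 0.0269, 0.1397]
tool_rot: [0.694, 0.131, 0.237, -0.667]
ft_force: [0.9, -0.0, -0.3]
grip_width: 0.0546
[281.3302577  218.04366732]
[0.60393808 0.02672194 0.13828712]
1 -3.9 5 -11 -3 41 0; 1 -3.9 5 -8 -1 41 0; 1 -3.9 5 -5 0 42 0; 1 -3.9 5 -2 1 42 0; 1 -3.9 5 1 2 42 0; 1 -3.9 5 4 3 42 0
```

View pics/w14.png

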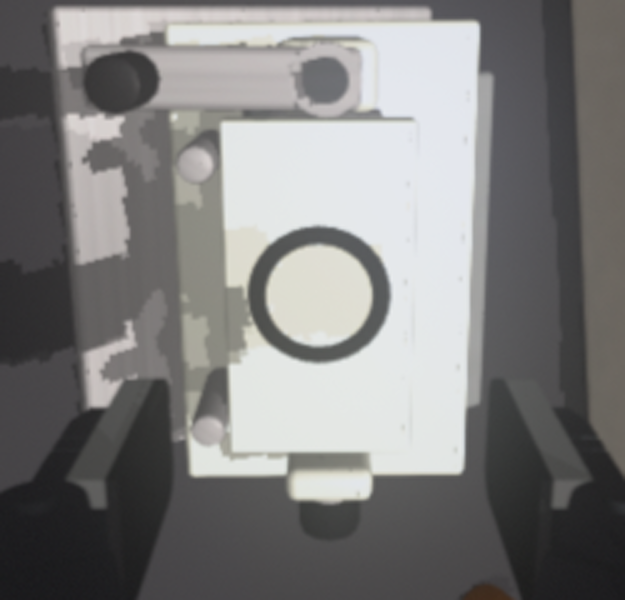

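```bash
python3 -m inch '1 -3.9 5 -11 -3 41 0; 1 -3.9 5 -8 -1 41 0; 1 -3.9 5 -5 0 42 0; 1 -3.9 5 -2 1 42 0; 1 -3.9 5 1 2 42 0; 1 -3.9 5 4 3 42 0; 0 0 0 0 0 0 0; 0 0 0 0 0 0 0'; python3 - <<'E'
from h import *
c=bot.camera("wrist"); cv2.imwrite("pics/w15.png",c["color"])
for t in(140,170,200): fitw(c,(.579,.279),.031,t)
delta(toolR([0,0,-1],yx(15.1)),[.5795,.2785,.12])
E
```

```text
clock: 18.2
eef_pos: [0.5787, 0.2772, 0.118]
tool_rot: [0.702, 0.089, -0.095, -0.7]
ft_force: [-0.8, -0.8, -0.1]
grip_width: 0.0853
140 [581.8 290.2] [ 90.1 111. ] 13.91
170 [580.  280.7] [51.7 93.3] 15.04
200 [579.9 280.5] [50.8 92.3] 15.05
turn deg [ 0.1 -0.2 -0.5] shift(cur axes) mm [ 1.2 -1.   1.4] shift(new axes) [ 1.2 -1.   1.4]
```

View pics/w15.png

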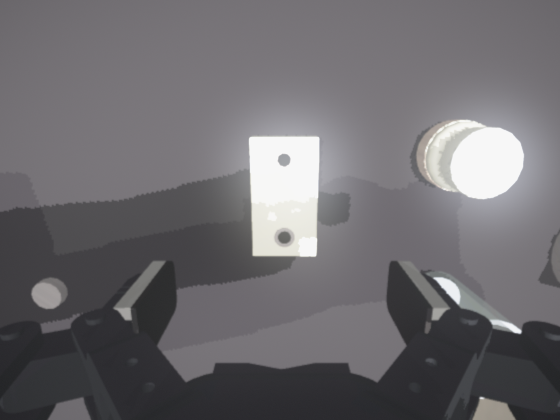

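```bash
python3 -m inch '0 0 -0.4 1.5 40 3 0; 0 0 0 0 45 0 0; 0 0 0 0 35 0 0; 0 0 0 0 15 0 0; 0 0 0 0 5 0 0; 0 0 0 0 0 0 0; 0 0 0 0 0 0 0'; python3 - <<'E'
from h import *
c=bot.camera("wrist"); cv2.imwrite("pics/w16.png",c["color"])
delta(toolR([0,0,-1],yx(15.05)),[.580,.2805,-.024]); print(bot.get_obs()["ft_force"]); print(proj(c,[.580,.2805,.031]))
E
```

```text
clock: 19.12
eef_pos: [0.5809, 0.2815, -0.0179]
tool_rot: [0.701, 0.093, -0.091, -0.701]
ft_force: [0.3, 0.7, -0.1]
grip_width: 0.0854
turn deg [ 0.1 -0.   0.2] shift(cur axes) mm [-1.   5.9 -0.7] shift(new axes) [-1.   5.9 -0.7]
[ 0.19926013 -1.31280418  0.4725887 ]
[275.95082766 295.28164496]
```

View pics/w16.png

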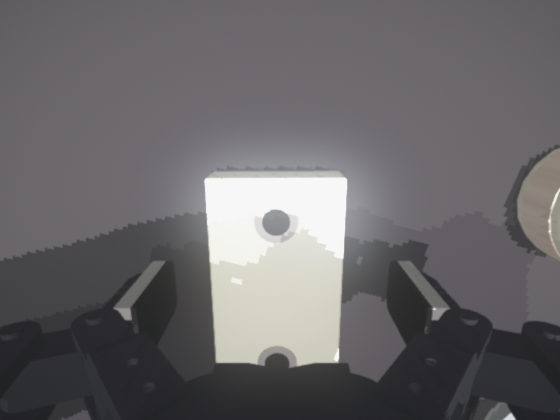

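```bash
python3 -m inch '0 0 0 -1.5 3 -0.5 0; 0 0 0 0 2 0 0; 0 0 0 0 0 0 0.3; 0 0 0 0 0 0 1; 0 0 0 0 0 0 1; 0 0 0 0 0 0 1; 0 0 0 0 0 0 1; 0 0 0 0 -15 0 1; 0 0 0 0 -40 0 1; 0 0 0 0 -50 0 1; 0 0 0 0 -50 0 1; 0 0 0 0 0 0 1'; python3 - <<'E'
from h import *
c=bot.camera("wrist"); cv2.imwrite("pics/w17.png",c["color"]);o=bot.get_obs();print(o["ft_force"],o["grip_width"])
E
```

```text
clock: 20.68
eef_pos: [0.5815, 0.2818, 0.1371]
tool_rot: [-0.7, -0.096, 0.088, 0.702]
ft_force: [0.7, -0.2, -1.0]
grip_width: 0.0492
[ 0.14240345  0.48212302 -1.63307534] 0.04916521398133423
```

View pics/w17.png

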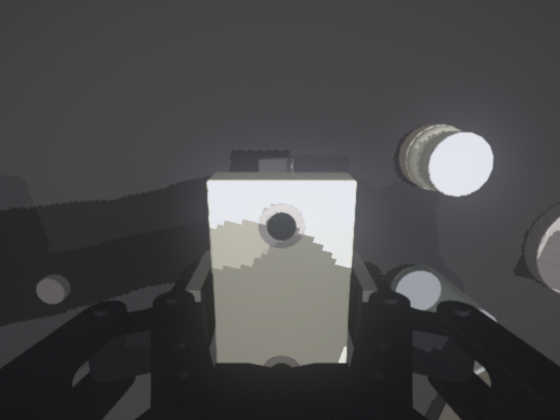

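```bash
python3 -m inch '0 0 0 0 50 0 1; 0 0 0 0 50 0 1; 0 0 0 0 40 0 1; 0 0 0 0 13.5 0 1; 0 0 0 0 0 0 1; 0 0 0 0 1 0 1; 0 0 0 0 0 0 1'; python3 - <<'E'
from h import *
for i in range(3): print(state()[0],bot.get_obs()["ft_force"])
E
```

```text
clock: 21.6
eef_pos: [0.5783, 0.28, -0.0242]
tool_rot: [0.702, 0.092, -0.092, -0.701]
ft_force: [0.1, -0.1, -0.0]
grip_width: 0.0489
[ 0.57831908  0.280036   -0.02420482] [ 0.05868561 -0.09433084 -0.02152663]
[ 0.57831908  0.280036   -0.02420482] [ 0.05868561 -0.09433084 -0.02152663]
[ 0.57831908  0.280036   -0.02420482] [ 0.05868561 -0.09433084 -0.02152663]
```

```bash
python3 -m inch '0 0 0 0 0.5 0 0.3; 0 0 0 0 0 0 0.3; 0 0 0 0 -11 0 0.3; 0 0 0 0 0 0 0.3; 0 0 0 0 0 0 0.3; 0 0 0 0 0 0 1; 0 0 0 0 0 0 1; 0 0 0 0 0 0 1'; python3 - <<'E'
from h import *
c=bot.camera("wrist"); cv2.imwrite("pics/w18.png",c["color"]);o=bot.get_obs();print(o["ft_force"],o["grip_width"],o["eef_pos"])
E
```

```text
clock: 22.6
eef_pos: [0.5786, 0.2802, -0.0133]
tool_rot: [0.701, 0.093, -0.092, -0.701]
ft_force: [-0.5, 0.2, 4.0]
grip_width: 0.0483
[ 0.00841439 -0.81184723  4.46805566] 0.04829181647160732 [ 0.57858051  0.28019438 -0.01326768]
```

View pics/w18.png

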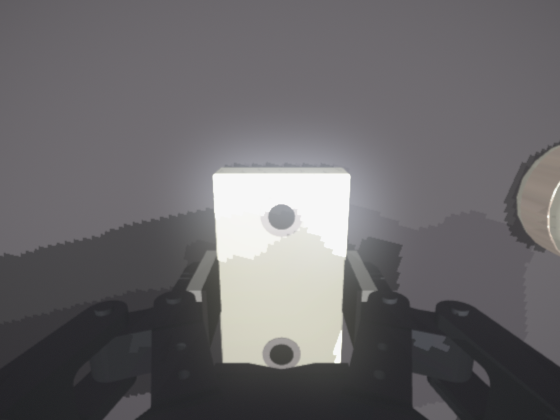

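```bash
python3 -m inch '0 0 0 0 -10 0 1; 0 0 0 0 -40 0 1; 0 0 0 0 -55 0 1; 0 0 0 0 -45 0 1; 0 0 0 0 0 0 1'; python3 - <<'E'
from h import *
print(bot.get_obs()["grip_width"],state()[0])
t=bedtcp((-2.4,0.3,75),(0,-28.3,0));print(t);delta(RT,t);plan(RT,t,7,1)
E
```

```text
clock: 23.28
eef_pos: [0.5809, 0.2816, 0.1417]
tool_rot: [-0.701, -0.096, 0.089, 0.702]
ft_force: [-0.3, 0.8, -1.5]
grip_width: 0.0489
0.048908472303232496 [0.58094517 0.28160584 0.14165938]
[0.61090806 0.02493412 0.12424339]
turn deg [ -6.3  23.1 -29.1] shift(cur axes) mm [ -37.6   17.  -255.7] shift(new axes) [  50.5   49.3 -249.2]
-0.9 3.3 -4.2 -5 2 -37 1; -0.9 3.3 -4.2 -3 3 -37 1; -0.9 3.3 -4.2 -2 3 -37 1; -0.9 3.3 -4.2 0 4 -37 1; -0.9 3.3 -4.2 2 4 -37 1; -0.9 3.3 -4.2 4 5 -36 1; -0.9 3.3 -4.2 6 6 -36 1
```

```bash
python3 -m inch '-0.9 3.3 -4.2 -5 2 -37 1; -0.9 3.3 -4.2 -3 3 -37 1; -0.9 3.3 -4.2 -2 3 -37 1; -0.9 3.3 -4.2 0 4 -37 1; -0.9 3.3 -4.2 2 4 -37 1; -0.9 3.3 -4.2 4 5 -36 1; -0.9 3.3 -4.2 6 6 -36 1; 0 0 0 0 0 0 1; 0 0 0 0 0 0 1; 0 0 0 0 0 0 1'; python3 - <<'E'
from h import *
bot.camera("wrist");c=bot.camera("wrist")
delta(RT,bedtcp((-2.4,0.3,75),(0,-28.3,0)))
cv2.imwrite("pics/w19.png",c["color"])
for b in((0,57.5,35),(-32.5,36,17),(0,49,26)): print(b,proj(c,bedpt(B,b)).round(1))
E
```

```text
clock: 24.52
eef_pos: [0.6093, 0.0237, 0.1202]
tool_rot: [0.696, 0.131, 0.233, -0.666]
ft_force: [0.2, -0.9, -1.0]
grip_width: 0.0486
turn deg [ 0.1  0.2 -0.1] shift(cur axes) mm [ 3.3 -2.8  1.5] shift(new axes) [ 3.3 -2.8  1.5]
(0, 57.5, 35) [292.5 128.6]
(-32.5, 36, 17) [232.9 166.1]
(0, 49, 26) [291.8 144.3]
```

View pics/w19.png

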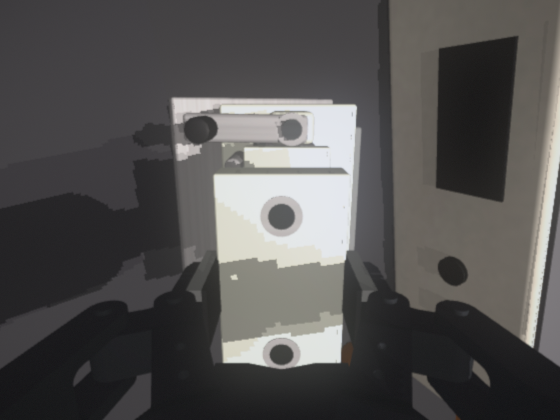

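```bash
python3 -m inch '0 0 0 3 15 1.5 1; 0 0 0 0 20 0 1; 0 0 0 0 12 0 1; 0 0 0 0 0 0 1; 0 0 0 0 0 0 1; 0 0 0 0 0 0 1'; python3 - <<'E'
from h import *
bot.camera("wrist");c=bot.camera("wrist")
delta(RT,bedtcp((-2.4,0.3,20),(0,-28.3,0)))
cv2.imwrite("pics/w20.png",cv2.resize(c["color"][110:350,150:400],None,fx=2.5,fy=2.5,interpolation=cv2.INTER_CUBIC))
for b in((0,57.5,35),(-32.5,36,17),(0,49,26)): print(b,proj(c,bedpt(B,b)).round(1))
E
```

```text
clock: 25.38
eef_pos: [0.6348, 0.0202, 0.0813]
tool_rot: [0.696, 0.131, 0.233, -0.666]
ft_force: [-1.0, -0.3, -1.0]
grip_width: 0.0486
turn deg [ 0.2  0.1 -0. ] shift(cur axes) mm [0.4 5.7 1.1] shift(new axes) [0.4 5.7 1.1]
(0, 57.5, 35) [288.1 136.8]
(-32.5, 36, 17) [211.8 184. ]
(0, 49, 26) [287.6 156.7]
```

View pics/w20.png

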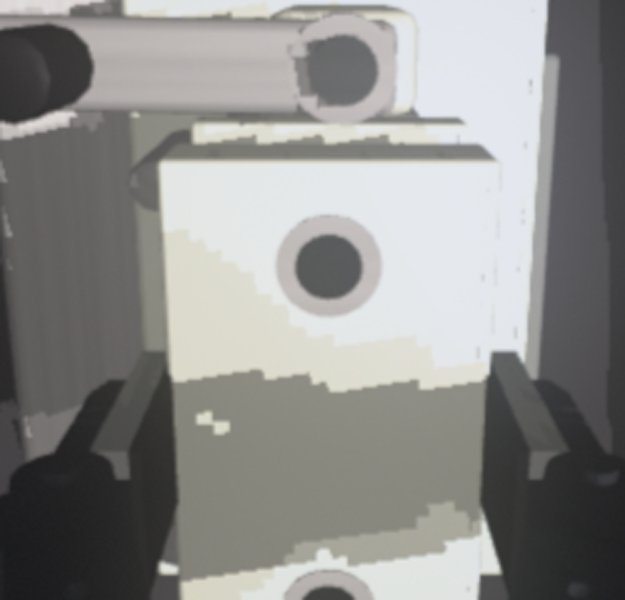

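```bash
python3 -m inch '0.2 0.1 0 0 5 1 1; 0 0 0 0 5 0 1; 0 0 0 0 0 0 1; 0 0 0 0 0 0 1'; python3 - <<'E'
from h import *
bot.camera("wrist");c=bot.camera("wrist")
delta(RT,bedtcp((-2.4,0.3,10),(0,-28.3,0)));print(RT.inv().apply(bot.get_obs()['ft_force']))
cv2.imwrite("pics/w21.png",cv2.resize(c["color"][110:350,150:400],None,fx=2.5,fy=2.5,interpolation=cv2.INTER_CUBIC))
E
```

```text
clock: 25.98
eef_pos: [0.6398, 0.0203, 0.072]
tool_rot: [0.695, 0.13, 0.234, -0.667]
ft_force: [2.1, -0.2, -0.7]
grip_width: 0.0487
turn deg [-0.   0.  -0.1] shift(cur axes) mm [0.7 5.2 0.2] shift(new axes) [0.7 5.2 0.2]
[0.64871341 1.00120325 0.75642628]
```

View pics/w21.png

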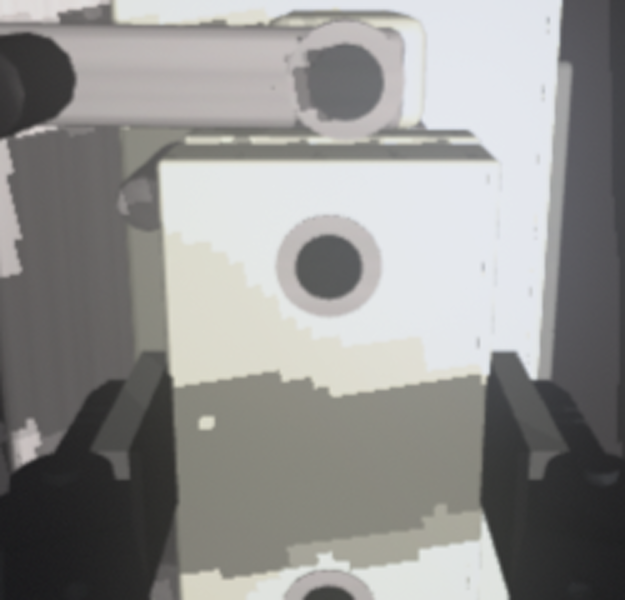

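```bash
python3 -m inch '0 0 0 0.3 3 0 1; 0 0 0 0 2 0 1; 0 0 0 0 0 0 1; 0 0 0 0 0 0 1'; python3 - <<'E'
from h import *
delta(RT,bedtcp((-2.4,0.3,10),(0,-28.3,0)));print(RT.inv().apply(bot.get_obs()['ft_force']))
E
```

```text
clock: 26.58
eef_pos: [0.6423, 0.0199, 0.0679]
tool_rot: [0.695, 0.13, 0.234, -0.667]
ft_force: [-0.9, 0.0, 2.9]
grip_width: 0.0488
turn deg [-0.   0.  -0.1] shift(cur axes) mm [0.6 0.3 0.2] shift(new axes) [0.6 0.3 0.2]
[ 0.64425269 -2.98275358 -0.13211872]
```

```bash
python3 -m inch '0 0 0 0 0.5 0 1; 0 0 0 0 0 0 0.25; 0 0 0 0 0 0 0.25; 0 0 0 0 0 0 0.25; 0 0 0 0 -20 0 0.25; 0 0 0 0 -40 0 0.6; 0 0 0 0 -20 0 1; 0 0 0 0 0 0 1; 0 0 0 0 0 0 1'; python3 - <<'E'
from h import *
bot.camera("wrist");c=bot.camera("wrist")
delta(RT,bedtcp((-2,0,60),(0,-27,0)));print(RT.inv().apply(bot.get_obs()['ft_force']))
cv2.imwrite("pics/w22.png",cv2.resize(c["color"][90:330,150:400],None,fx=2.5,fy=2.5,interpolation=cv2.INTER_CUBIC))
for b in((0,0,26),(0,30,26),(0,57.5,35),(-42,57.5,57)): print(b,proj(c,bedpt(B,b)).round(1))
E
```

```text
clock: 27.7
eef_pos: [0.6029, 0.0258, 0.1358]
tool_rot: [0.695, 0.13, 0.233, -0.668]
ft_force: [0.2, -0.8, -0.9]
grip_width: -0.0002
turn deg [ 0.   0.  -0.2] shift(cur axes) mm [ 2.3 27.3  0.1] shift(new axes) [ 2.1 27.3  0.1]
[-0.96169352 -0.44173471 -0.44165383]
(0, 0, 26) [287.7 225.2]
(0, 30, 26) [287.9 176.3]
(0, 57.5, 35) [288.4 129. ]
(-42, 57.5, 57) [201.4 131.4]
```

View pics/w22.png

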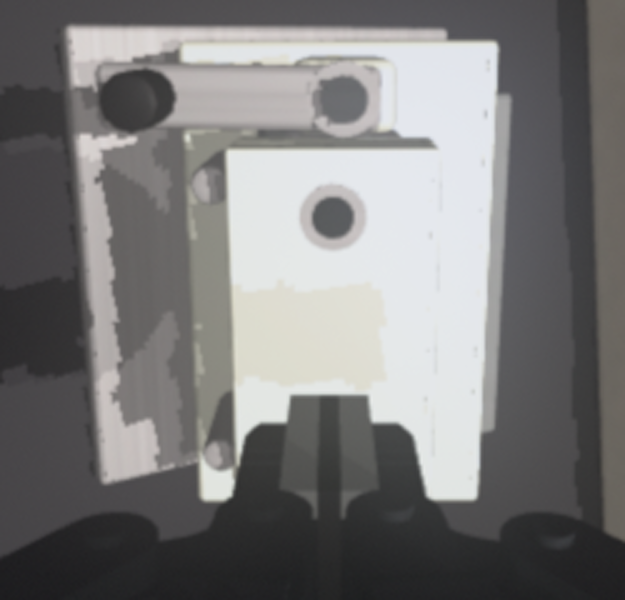

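```bash
python3 -m inch '0 0 0 2 20 0 1; 0 0 0 0 25 0 1; 0 0 0 0 12 0 1; 0 0 0 0 2 0 1; 0 0 0 0 0 0 1; 0 0 0 0 0 0 1'; python3 -c "
from h import *
delta(RT,bedtcp((-2,0,26),(0,-27,0)));print(RT.inv().apply(bot.get_obs()['ft_force']))"
```

```text
clock: 28.55
eef_pos: [0.6342, 0.0213, 0.0874]
tool_rot: [0.695, 0.131, 0.234, -0.667]
ft_force: [-0.3, -0.2, -0.3]
grip_width: 0.0002
turn deg [-0.  0. -0.] shift(cur axes) mm [-1.6  4.  -0.3] shift(new axes) [-1.6  4.  -0.3]
[-0.37497154  0.13727399 -0.2330447 ]
```

```bash
python3 -m inch '0 0 0 -1 2 0 1; 0 0 0 0 2 0 1; 0 0 0 0 1 0 1; 0 0 0 0 0 0 1'; python3 -c "
from h import *
delta(RT,bedtcp((-2,0,26),(0,-27,0)));print(RT.inv().apply(bot.get_obs()['ft_force']))"
```

```text
clock: 29.05
eef_pos: [0.6351, 0.0211, 0.0829]
tool_rot: [0.695, 0.131, 0.234, -0.667]
ft_force: [-9.2, 0.7, 9.9]
grip_width: 0.0002
turn deg [-0.   0.  -0.1] shift(cur axes) mm [-0.1 -0.3 -0.2] shift(new axes) [-0.1 -0.3 -0.2]
[ -3.01878612 -13.17941167  -0.67345286]
```

```bash
python3 -m inch '0 0 0 0 1 0 1; 0 0 0 0 1.3 0 1; 0 0 0 0 0 0 1; 0 0 0 0 0 0 1'; python3 -c "
from h import *
delta(RT,bedtcp((-2,0,26),(0,-27,0)));print(RT.inv().apply(bot.get_obs()['ft_force']))"
```

```text
clock: 29.55
eef_pos: [0.6352, 0.0211, 0.0828]
tool_rot: [0.695, 0.131, 0.234, -0.667]
ft_force: [-25.2, 0.7, 27.7]
grip_width: 0.0
turn deg [-0.  0. -0.] shift(cur axes) mm [-0.2 -0.5 -0.2] shift(new axes) [-0.2 -0.5 -0.2]
[ -7.79671916 -36.43924746  -3.08078352]
```

```bash
python3 -m inch '0 0 0 0 -3 0 1; 0 0 0 0 -30 0 1; 0 0 0 0 -27 0 1; 0 0 0 -13 0 27 1; 0 0 0 -13 0 27 1; 0 0 0 -14 0 28 1; 0 0 0 0 0 0 1; 0 0 0 0 0 0 1; 0 0 0 0 0 0 1'; python3 - <<'E'
from h import *
bot.camera("wrist");c=bot.camera("wrist")
delta(RT,bedtcp((-42,80,86),(0,-27,0)));delta(RT,bedtcp((-42,80,42),(0,-27,0)))
cv2.imwrite("pics/w23.png",c["color"])
for b in((0,0,26),(0,57.5,35),(-42,57.5,57)): print(b,proj(c,bedpt(B,b)).round(1))
E
```

```text
clock: 30.68
eef_pos: [0.5856, 0.1107, 0.1121]
tool_rot: [0.695, 0.13, 0.234, -0.667]
ft_force: [-0.2, -0.7, -0.5]
grip_width: -0.0002
turn deg [ 0.  -0.1 -0.1] shift(cur axes) mm [-0.5 -3.8 -1.2] shift(new axes) [-0.5 -3.8 -1.2]
turn deg [ 0.  -0.1 -0.1] shift(cur axes) mm [-0.5 40.2 -1.2] shift(new axes) [-0.5 40.2 -1.2]
(0, 0, 26) [344.6 346.2]
(0, 57.5, 35) [351.7 271.6]
(-42, 57.5, 57) [279.7 290.1]
```

View pics/w23.png

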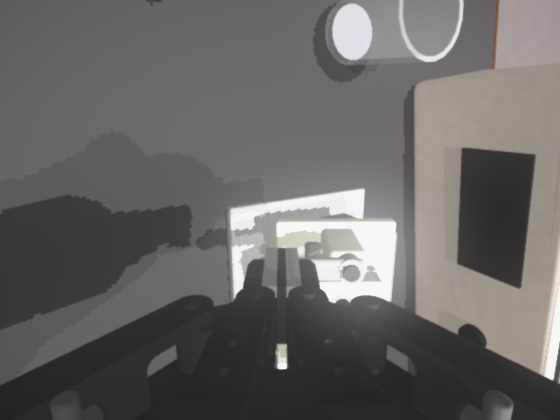

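```bash
python3 -m inch '0 0 0 0 18 0 1; 0 0 0 0 14 0 1; 0 0 0 0 6 0 1; 0 0 0 0 0 0 1; 0 0 0 0 0 0 1'; python3 - <<'E'
from h import *
bot.camera("side");c=bot.camera("side")
delta(RT,bedtcp((-42,80,42),(0,-27,0))); print(bot.get_obs()["ft_force"])
cv2.imwrite("pics/s24.png",cv2.resize(c["color"][140:260,220:370],None,fx=5,fy=5,interpolation=cv2.INTER_CUBIC))
E
```

```text
clock: 31.4
eef_pos: [0.604, 0.1088, 0.0791]
tool_rot: [0.695, 0.13, 0.234, -0.667]
ft_force: [-1.0, 0.1, 0.1]
grip_width: 0.0
turn deg [-0.   0.  -0.1] shift(cur axes) mm [-0.4  2.6 -2.3] shift(new axes) [-0.4  2.6 -2.3]
[ 0.09613668  0.41139321 -0.07159709]
```

View pics/s24.png

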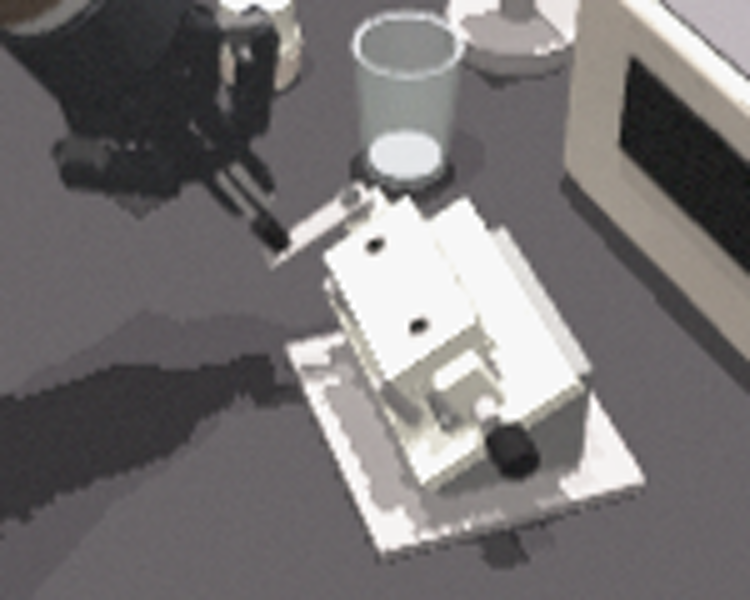

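```bash
python3 -m inch '0 0 0 0 0 -8 1; 0 0 0 1 0 -6 1; 0 0 0 1 0 -5 1; 0 0 0 2 0 -5 1; 0 0 0 2 0 -5 1; 0 0 0 3 0 -5 1; 0 0 0 4 0 -4 1; 0 0 0 4 0 -4 1; 0 0 0 5 0 -4 1; 0 0 0 0 0 0 1'; python3 - <<'E'
from h import *
bot.camera("side");c=bot.camera("side")
delta(RT,bedtcp((-21,38.1,44),(0,-27,0))); print(bot.get_obs()["ft_force"])
cv2.imwrite("pics/s25.png",cv2.resize(c["color"][140:260,220:370],None,fx=5,fy=5,interpolation=cv2.INTER_CUBIC))
E
```

```text
clock: 32.75
eef_pos: [0.6168, 0.0598, 0.0905]
tool_rot: [0.695, 0.13, 0.234, -0.667]
ft_force: [0.1, 0.0, 0.2]
grip_width: 0.0003
turn deg [ 0.  -0.  -0.1] shift(cur axes) mm [-1.4  0.2  2.4] shift(new axes) [-1.4  0.2  2.4]
[-0.02567197 -0.01444399 -0.03856893]
```

View pics/s25.png

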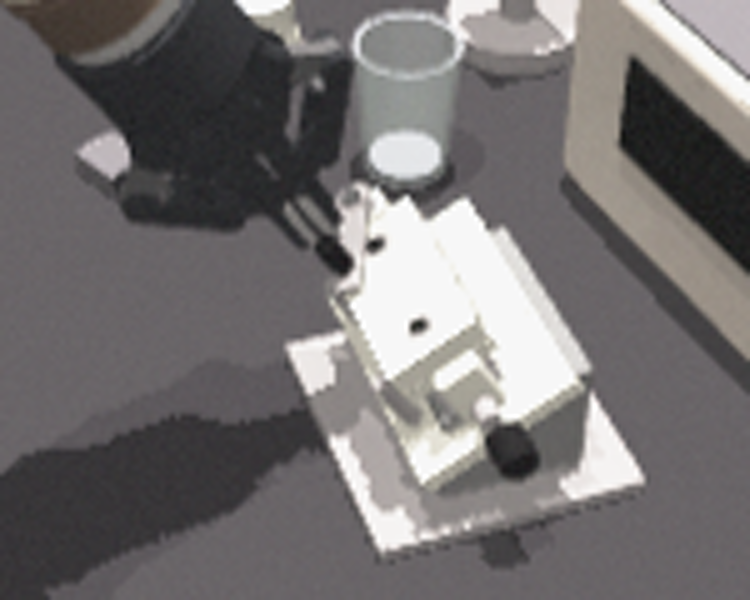

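```bash
python3 -m inch '0 0 0 3 0 -2 1; 0 0 0 0 0 10 1; 0 0 0 -14 0 0 1; 0 0 0 -14 0 0 1; 0 0 0 0 0 -14 1; 0 0 0 0 0 -12 1; 0 0 0 0 0 0 1; 0 0 0 0 0 0 1'; python3 - <<'E'
from h import *
bot.camera("side");c=bot.camera("side")
delta(RT,bedtcp((-20,17,44),(0,-27,0))); print(bot.get_obs()["ft_force"])
cv2.imwrite("pics/s26.png",cv2.resize(c["color"][140:260,220:370],None,fx=5,fy=5,interpolation=cv2.INTER_CUBIC))
cv2.imwrite("pics/w26.png",bot.camera("wrist")["color"])
E
```

```text
clock: 33.85
eef_pos: [0.5922, 0.0454, 0.0778]
tool_rot: [0.695, 0.13, 0.234, -0.667]
ft_force: [-0.4, 1.2, -0.1]
grip_width: 0.0002
turn deg [-0.  -0.  -0.1] shift(cur axes) mm [24.5  0.2 -1.1] shift(new axes) [24.5  0.2 -1.1]
[-0.62125227 -0.48591789 -0.22137971]
```

View pics/s26.png

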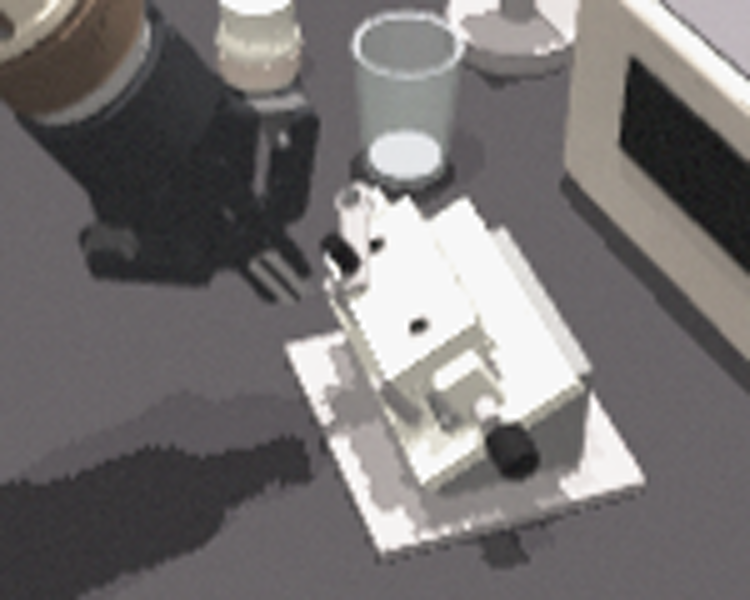

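View pics/w26.png

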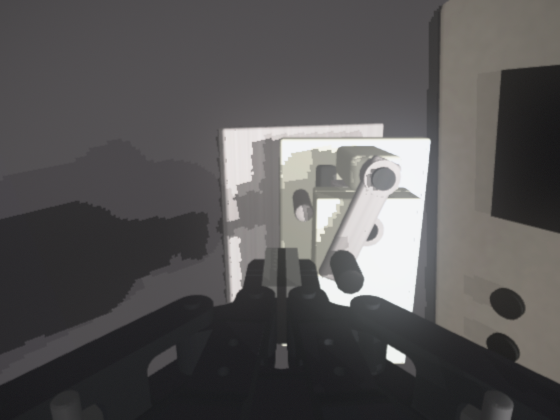

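```bash
python3 -m inch '0 0 0 6 0 0 1; 0 0 0 6 0 0 1; 0 0 0 5 0 -1 1; 0 0 0 5 0 -1 1; 0 0 0 0 0 0 1; 0 0 0 0 0 0 1'; python3 - <<'E'
from h import *
c=bot.camera("wrist"); cv2.imwrite("pics/w27.png",c["color"])
delta(RT,bedtcp((-20,17,44),(0,-27,0))); print(bot.get_obs()["ft_force"])
for b in((0,57.5,35),(0,15.5,57)): print(proj(c,bedpt(B,b)))
E
```

```text
clock: 34.75
eef_pos: [0.6109, 0.0413, 0.0888]
tool_rot: [0.695, 0.131, 0.234, -0.668]
ft_force: [-0.6, -0.3, -0.2]
grip_width: 0.0001
turn deg [-0.1  0.  -0. ] shift(cur axes) mm [2.3 0.3 0.5] shift(new axes) [2.3 0.3 0.5]
[0.66296597 0.22123909 0.41118886]
[331.85321348 173.35292862]
[335.3917501  285.45875973]
```

View pics/w27.png

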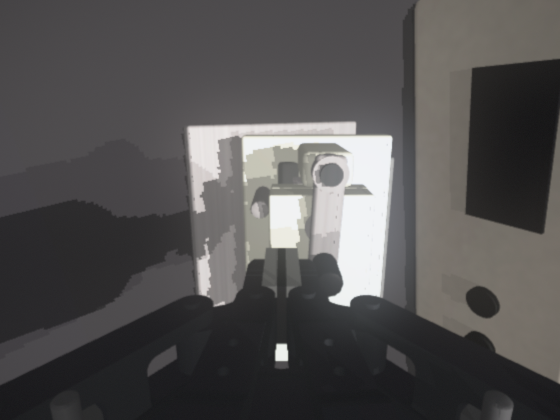

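```bash
python3 -m inch '0 0 0 2.5 0 0 1; 0 0 0 2.5 0 0 1; 0 0 0 0 0 0 1; 0 0 0 0 0 0 1'; python3 - <<'E'
from h import *
c=bot.camera("wrist"); cv2.imwrite("pics/w28.png",cv2.resize(c["color"][110:350,200:450],None,fx=2.5,fy=2.5,interpolation=cv2.INTER_CUBIC))
print(bot.get_obs()["ft_force"])
for b in((0,57.5,35),(0,15.5,57)): print(proj(c,bedpt(B,b)))
E
```

```text
clock: 35.3
eef_pos: [0.6147, 0.0404, 0.0909]
tool_rot: [0.695, 0.13, 0.234, -0.667]
ft_force: [-0.8, -0.8, -1.0]
grip_width: 0.0001
[-0.3971585   0.17447148  0.9913152 ]
[321.77452331 172.70334607]
[324.52954602 284.96025154]
```

View pics/w28.png

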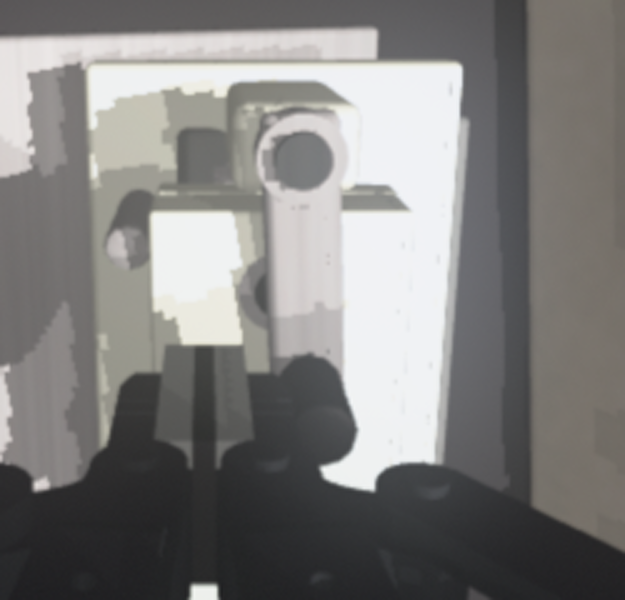

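```bash
python3 -m inch '0 0 0 -6 0 0 1; 0 0 0 -6 0 0 1; 0 0 0 0 -40 0 1; 0 0 0 0 -50 0 1; 0 0 0 0 0 -30 1; 0 0 0 0 0 -20 1; 0 0 0 0 0 0 1; 0 0 0 0 0 0 1'; python3 - <<'E'
from h import *
c=bot.camera("wrist"); cv2.imwrite("pics/w29.png",c["color"])
s=bot.camera("side"); cv2.imwrite("pics/s29.png",s["color"]); cv2.imwrite("pics/s29z.png",cv2.resize(s["color"][140:260,220:370],None,fx=5,fy=5,interpolation=cv2.INTER_CUBIC))
print(bot.get_obs()["ft_force"])
for b in((0,57.5,35),(0,15.5,57),(-2.4,30,26),(-2.4,-30,26)): print(proj(c,bedpt(B,b)).round(1))
E
```

```text
clock: 36.35
eef_pos: [0.5522, -0.0004, 0.1627]
tool_rot: [0.695, 0.13, 0.233, -0.668]
ft_force: [-0.3, 0.3, -0.3]
grip_width: -0.0
[0.48659384 0.11057253 0.7893034 ]
[328.2  71.7]
[330.3 141. ]
[321.6 115.7]
[319.2 200.5]
```

View pics/w29.png

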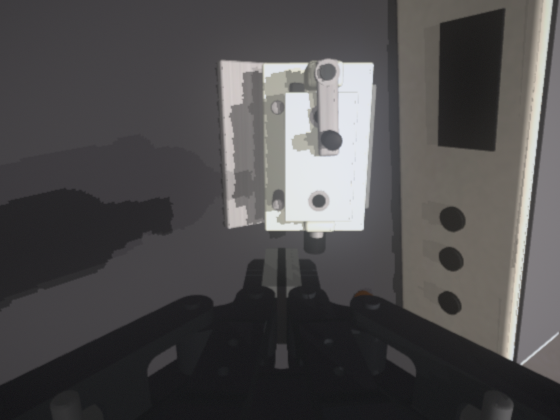

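View pics/s29z.png

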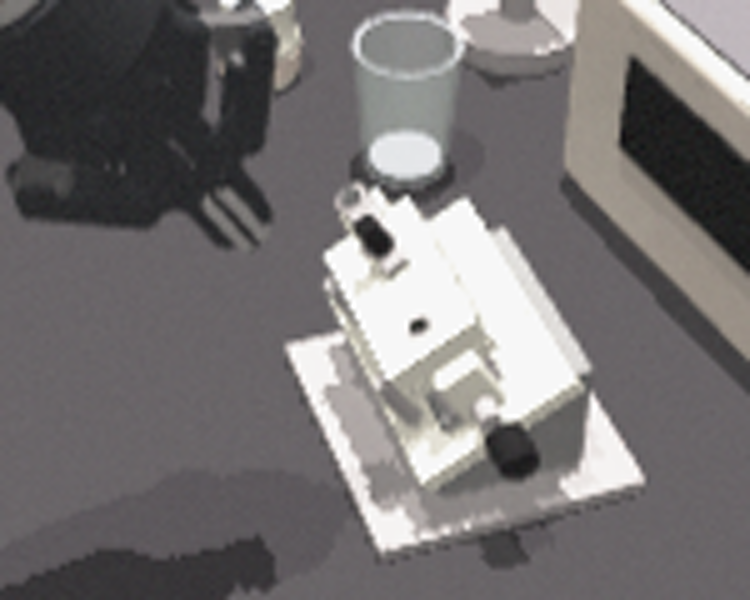

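View pics/s29.png

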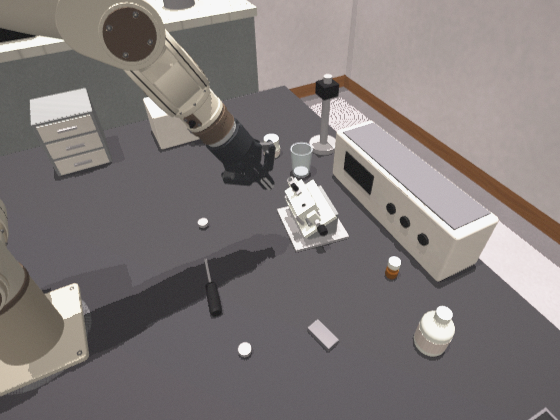

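```bash
python3 -c "
from workcell import bot
print(bot.job_done(),bot.get_obs()['clock'])"
```

```text
the job is handed in; nothing more can be done
the job is handed in; nothing more can be done
```

The measuring cell is assembled and handed in at about 36 s of the 72 s allowed. I laid the spacer on the bed, let go of it and pressed it with about 37 N. I then set the cover on top, let go, pressed it with about 36 N, and swung the turnbutton across it.

**Last checks:**
- **Stack:** the last pictures show the two plates lying square on each other between the end blocks.
- **Turnbutton:** it lies along the bed at about 1.57 rad, at most a few degrees beyond.
- **Robot and bystanders:** nothing is touching the cell, with the wrist force near zero. In the side view the nuts, driver, vial, beaker, bottle and jar stand where they did.

**What did not go to plan:**
- **First grasp missed:** the fingers closed above the spacer without moving it. Two camera views showed the real fingertips about 27 mm behind the reported tool point, and the later contact heights agreed. I allowed for this from then on.
- **Cover gripped twice:** I set the cover back on its rest and gripped it higher, so the fingertips would not catch on the spacer.
- **Position on the bed:** after release the spacer slid about 2.4 mm down to the pins. I set the cover at the same offset, so the stack sits about 2.5 mm below the bed's exact centre.

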